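Contact check of tracker pods in a wearables design studio

TASK

Pull the contact probe straight up out of its charging socket and gently touch its sprung needle on both contacts of every tracker pod, the gold contact first and then the black one, holding each for a good half second; take the pods in the order red, yellow, green, blue, skipping colours that are not there. Then hang the probe upright by its collar on the two prongs of the forked stand. All pods must end side by side on the sloped display stand, lying flat on its lining inside the border, contacts up and lengthways up the slope; leave the mug, the strap ring and the jar alone.

Things in the scene. Friction and masses are not known exactly. Their poses are not given: they have to be found in the camera images.
- probe_handle (a point): contact probe, loose, pen-like, 150 mm long, 120 g, at first upright in its socket. Point: middle of its black handle (24 mm diameter, 74 mm long), on its axis, 118 mm above the needle tip; z from needle to handle. Below: orange collar (42 mm diameter, underside 70 and top 76 mm above the tip), steel barrel (20 mm diameter, 30 to 70 mm above the tip), cone (12 to 30 mm), thin brass needle
- probe_tip (a point): tip of the probe's brass needle (5 mm diameter, rounded). The needle is sprung: it slides up into the probe by up to 8 mm, from about 1.6 N at first to 4.8 N when fully in
- needle (a joint): how far the sprung needle is pressed into the probe (m): 0 = out, 0.008 = fully in
- probe_collar (a point): centre of the underside of the probe's orange collar
- dock: charging socket, fixed: white block 80 x 80 x 80 mm with a 23 mm square hole down through its top. Origin: middle of its foot, z up. The probe's collar rests on the block's top; two spring balls in the hole snap into a groove of the barrel, so about 10 N straight up starts it out. It is clear of the hole after 70 mm of lift. May stand on either side of the forked stand
- fork_seat (a point): forked stand, fixed: dark foot and post, two level steel prongs with tops 95 mm above the table, each 10 mm wide, 72 mm long, 28 mm gap, open at the -x end. Point: where the centre of the collar's underside should rest, midway between the prongs at the height of their tops, 18 mm in from their open ends; the post (no higher) is 40 mm further on. x along the prongs to the post, z up
- desk: sloped display stand, fixed: wooden board with grey lining, tilted 15 degrees, low side towards the robot more or less. Origin: centre of the lined surface, 48 mm above the table; x up the slope, y across, z square to the surface. Lining 125 mm (x) by 360 mm (y), border 8 mm high and wide all round. Room for four pods side by side, 84 mm apart (y = -0.126, -0.042, 0.042, 0.126)
- red_center (a point): the red tracker pod, loose (may be absent), 90 g: white block 96 x 44 x 24 mm with a red band 22 mm wide round its middle and a gold and a black contact on top. Point: its centre; x along its length to the gold contact, y across, z out of the face with the contacts
- red_gold (a point): centre of the gold contact (round, 20 mm diameter, flush) on top of the red pod, 30 mm from its middle
- red_black (a point): centre of the black contact (round, 20 mm diameter, flush) on top of the red pod, 30 mm from its middle at the other end
- yellow_center (a point): the yellow tracker pod, loose (may be absent), 90 g: white block 96 x 44 x 24 mm with a yellow band 22 mm wide round its middle and a gold and a black contact on top. Point: its centre; x along its length to the gold contact, y across, z out of the face with the contacts
- yellow_gold (a point): centre of the gold contact (round, 20 mm diameter, flush) on top of the yellow pod, 30 mm from its middle
- yellow_black (a point): centre of the black contact (round, 20 mm diameter, flush) on top of the yellow pod, 30 mm from its middle at the other end
- green_center (a point): the green tracker pod, loose (may be absent), 90 g: white block 96 x 44 x 24 mm with a green band 22 mm wide round its middle and a gold and a black contact on top. Point: its centre; x along its length to the gold contact, y across, z out of the face with the contacts
- green_gold (a point): centre of the gold contact (round, 20 mm diameter, flush) on top of the green pod, 30 mm from its middle
- green_black (a point): centre of the black contact (round, 20 mm diameter, flush) on top of the green pod, 30 mm from its middle at the other end
- blue_center (a point): the blue tracker pod, loose (may be absent), 90 g: white block 96 x 44 x 24 mm with a blue band 22 mm wide round its middle and a gold and a black contact on top. Point: its centre; x along its length to the gold contact, y across, z out of the face with the contacts
- blue_gold (a point): centre of the gold contact (round, 20 mm diameter, flush) on top of the blue pod, 30 mm from its middle
- blue_black (a point): centre of the black contact (round, 20 mm diameter, flush) on top of the blue pod, 30 mm from its middle at the other end
- mug: bystander: white mug, 80 mm across, 95 mm high, origin under its middle
- collar: bystander: brown strap ring lying flat, 110 mm across, 28 mm high, origin under its middle
- paint_jar: bystander: jar with black lid, 60 mm across, 70 mm high, origin under its middle
Mind the look-alikes: they are no part of the job. What is shaped like the part that bears green_center but orange or turquoise is not meant.

How it is judged:
By the outcome, as a careful person would: the job done as asked, in the order asked, and still so for the second after the job is handed in, with the robot touching nothing.
Of pod_red, pod_yellow, pod_green, pod_blue only 3 to 4 are there at a start; the rules pass over those that are not, and their reading is None.
At some moment in a run one of pod_red, pod_yellow, pod_green, pod_blue may be knocked a few centimetres aside while the robot is not near it.
It also fails if it takes over 210 s, if anything falls off the work surface, if the arm or the gripper's body presses on something with over 40 N, if the wrist force passes 120 N, or if a joint passes its speed limit or range.

ROBOT

A 7-joint arm with a two-finger parallel gripper is mounted at the origin on the work surface. World frame = base frame: x ahead of the robot, y to its left, z up, the work surface at z = 0. Lengths are in m, angles in rad, forces in N, time in s.
With the tool pointing down it reaches from about 0.4 to 0.85 m from the base axis. Payload 10.4 kg.
Tool frame: the origin (TCP) lies between the finger pads; the fingertips stand 22 mm ahead of it and the grasp point (between the pads) lies 3 mm ahead of it; z points along the fingers, y is the line along which they close (so a half turn about z gives the same grasp; the last joint's range is limited). The gripper opens to 85 mm and grips with 20 to 120 N. Pads are 22 mm wide; open, the fingers measure 114 mm over their backs; the gripper's body (76 mm by 85 mm) begins 54 mm behind the grasp point. The pads swing forward as they close: fully open they stand 13 mm farther back than shut.
Start: joints at [-1.291, 0.332, -0.065, 1.46, 0.022, 1.35, -0.088], TCP at [0.186, 0.597, 0.253] pointing down, gripper open.
Joint ranges: [-2.6, 2.6], [-0.5, 2.12], [-1.47, 1.34], [0.16, 2.42], [-1.27, 4.41], [0.06, 2.06], [-2.6, 2.6]. Speed limits (rad/s): [2.22, 2.22, 2.79, 2.79, 3.14, 3.14, 3.14].

INTERFACE

Orientations are given as a unit quaternion [x, y, z, w].
In Python, from workcell import manip, camera, ticket, boxes_of, outline_of gives the robot as it stands.
- The arm moves only by the tool carry_out, never from a script. Its argument "deltas" is a list of rows, each a list of 5 numbers: the shift along the tool's x, y, z as a fraction of full scale, then the turn about the tool's z as a fraction of full scale, then the opening, from -1 (shut) to 1 (fully open), so that 0 is half open. In form: [[tx, ty, tz, spin, gripper], ...]. A call has 1 to 20 rows; each row is the pose to reach, as a shift and turn from the pose commanded when the call began, along the tool's axes at that moment; what a row does not reach only later rows make up. Full scale, the value 1, is 150 mm for a shift and 30 degrees for a turn. A row lasts 1/8 s, in which the tool goes at most 62.5 mm and 10.7 degrees, less where a joint would pass 70% of its speed; a pose out of reach is approached as far as the arm can. A call with a number of a shift or a turn outside -1 to 1 is refused whole. A call with a gripper value outside its range is refused whole. The fingers move at their own pace and stop on an object; "force" is the grip in N (left out, the last holds). Time passes only in rows, so rows that repeat a pose let the fingers close. It gives the time, the measured TCP pose, the force, the opening and the grip force at its end, in the units of the state.
- manip.get_obs(): the state, without advancing time (a new reading comes with each control period).
- camera(name): name is "scene" or "side" or "wrist"; returns a dict with "img" (480x640x3 uint8, red, green, blue), "depth" (480x640 float32, m along the optical axis (not along the pixel's ray), 0 where there is no reading), "vertical_fov" (degrees; the focal length in pixels is half the picture's height over the tangent of half this angle, whatever the lens; pixels are square), "cx", "cy" (the principal point, pixels), "k1" (the pictures are not rectified: a ray, as slopes to the right and down, at radius r is drawn at 1 + k1 r^2 times it, then the intrinsics apply), "R" (3x3) and "t" (3): a world point X has camera coordinates R X + t. Camera axes: x right, y down, z forward; pixel columns grow to the right and rows downward; lengths in m; the calibration is good to about 2 mm. A picture is of the moment at which its call begins.
- ticket.hand_in(): hands the job in; it is judged then, once.
Trained networks look in a picture, given as the dict that the camera call returned (one of the last four; its "shot" number tells which), for a name from the list of things; names that differ only in an ending like _2 or _b are one class to them, and where a whole thing is asked for, a point or a joint stands for the part that bears it (a point fixed in the world has none). Each returns a list of dicts, best first, with "conf" (0 to 1); they miss things now and then, are a little off and sometimes report something else, mostly with a low value. They report only what shows in the picture. A call takes as long as a camera call. They do not tell look-alikes from the thing itself.
- boxes_of(query, picture): "position" ([x, y, z] in m, in world coordinates, good to about 4 mm: the middle of the surface that is visible of it).
- outline_of(query, picture): "region" (480x640 bool, what is visible of it).
The state is a dict: "clock": time; "joint_pos": joint angles; "joint_velocities": joint speeds; "tau": joint torques, N m; "position": TCP position; "ee_rot": TCP orientation; "ft_force": force on the tool from outside, world axes, zero at the start; "torque": the same for the moment, N m; "grip_width": opening from 0.0 (shut) to 1.0 (fully open); "grasp_force": force on a finger pad.
Only numpy, scipy, OpenCV 4.12 (cv2) and the standard library are available. Lean on these libraries where they do the work, as an engineer would, in place of code of your own. Each camera call takes 0.05 s, during which the arm holds its last target. There are 200 camera calls.

## Working session

There is one attempt and no reset: what is moved stays moved. The work goes in short steps, Python scripts to look and compute and a tool call to move; the robot and the scene stay as the last step left them, time stands still between calls to the robot, and variables do not carry over. Pictures are saved under pics/ and viewed, at most 14 in all, crops included, and the job is handed in when it is done.

Besides the shell and the picture viewer there is one more tool, called after "Request:" by a JSON object that holds its "name" and its "arguments", one argument or row to a line. carry_out: Moves the arm, as the interface text tells. Its arguments: {"type":"object","properties":{"deltas":{"type":"array","items":{"type":"array","items":{"type":"number"}}},"force":{"type":"number"}},"required":["deltas"]}

```bash
mkdir -p pics; ls
cat > h.py <<'E'
import numpy as np, cv2
from scipy.spatial.transform import Rotation as Rn
from workcell import manip, camera, ticket, boxes_of, outline_of
def save(p,n): cv2.imwrite('pics/'+n,p['img'][:,:,::-1])
def f(p): return 240/np.tan(np.radians(p['vertical_fov'])/2)
def pts(p,mask):
    v,u=np.nonzero(mask&(p['depth']>0)); d=p['depth'][v,u]
    x=(u-p['cx'])/f(p); y=(v-p['cy'])/f(p); a,b=x.copy(),y.copy()
    for _ in range(8):
        s=1+p['k1']*(a*a+b*b); a,b=x/s,y/s
    C=np.stack([a*d,b*d,d],1)
    return (C-p['t'])@p['R'], p['img'][v,u]
def proj(p,X):
    c=p['R']@np.array(X)+p['t']; a,b=c[0]/c[2],c[1]/c[2]; s=1+p['k1']*(a*a+b*b)
    return a*s*f(p)+p['cx'], b*s*f(p)+p['cy']
E
python3 - <<'E'
from h import *
o=manip.get_obs(); print({k:np.round(v,3) for k,v in o.items()})
for n in ['scene','side']:
    p=camera(n); save(p,n+'0.png'); print(n,p['vertical_fov'],p['k1'],np.round(-p['R'].T@p['t'],3))
    for q in ['dock','probe_handle','probe_collar','fork_seat','desk','red_center','yellow_center','green_center','blue_center','mug','collar','paint_jar']:
        try: r=boxes_of(q,p); print(q,[(round(d['conf'],2),np.round(d['position'],3).tolist()) for d in r[:4]])
        except Exception as e: print(q,e)
E
```

```text
pics
{'clock': np.float64(0.0), 'joint_pos': array([-1.291,  0.333, -0.065,  1.461,  0.022,  1.35 , -0.088]), 'joint_velocities': array([ 0.   , -0.001,  0.001,  0.   ,  0.   , -0.001,  0.   ]), 'tau': array([-1.0000e-03, -6.2545e+01,  4.9000e-02, -3.9160e+01,  1.6000e-02,
        1.0000e-02, -0.0000e+00]), 'position': array([0.186, 0.596, 0.253]), 'ee_rot': array([ 0.151,  0.989, -0.001, -0.   ]), 'ft_force': array([0.055, 0.075, 0.75 ]), 'torque': array([ 0.004, -0.032,  0.018]), 'grasp_force': np.float64(0.0), 'grip_width': np.float64(1.003)}
scene 46.36158873136496 -0.14236666187181943 [ 0.904 -0.458  1.085]
dock [(0.61, [0.624, -0.353, 0.079]), (0.55, [0.61, -0.352, 0.113])]
probe_handle [(0.64, [0.612, -0.348, 0.11])]
probe_collar [(0.65, [0.613, -0.346, 0.11])]
fork_seat [(0.69, [0.483, -0.324, 0.008])]
desk [(0.87, [0.588, 0.314, 0.048])]
red_center [(0.48, [0.624, -0.355, 0.08])]
yellow_center [(0.48, [0.584, -0.01, 0.024])]
green_center [(0.86, [0.31, -0.168, 0.027]), (0.84, [0.589, -0.008, 0.022]), (0.77, [0.432, -0.023, 0.025]), (0.74, [0.274, 0.296, 0.024])]
blue_center 
[... 338 characters left out ...]
 0.07])]
probe_handle [(0.58, [0.594, -0.349, 0.112])]
probe_collar [(0.94, [0.593, -0.35, 0.116]), (0.42, [0.784, -0.008, 0.019])]
fork_seat [(0.63, [0.461, -0.324, 0.015]), (0.2, [0.576, -0.012, 0.026])]
desk [(0.88, [0.568, 0.317, 0.047])]
red_center [(0.92, [0.449, -0.166, 0.026])]
yellow_center [(0.4, [0.782, -0.009, 0.019])]
green_center [(0.93, [0.268, 0.291, 0.027]), (0.87, [0.578, -0.008, 0.023]), (0.72, [0.299, -0.169, 0.026]), (0.66, [0.424, -0.026, 0.022])]
blue_center [(0.78, [0.566, -0.151, 0.026]), (0.71, [0.596, -0.347, 0.114])]
mug [(0.96, [0.778, 0.134, 0.059])]
collar [(0.84, [0.782, -0.008, 0.02]), (0.43, [0.447, -0.166, 0.024])]
paint_jar [(0.75, [0.753, -0.163, 0.057])]
```

View pics/scene0.png

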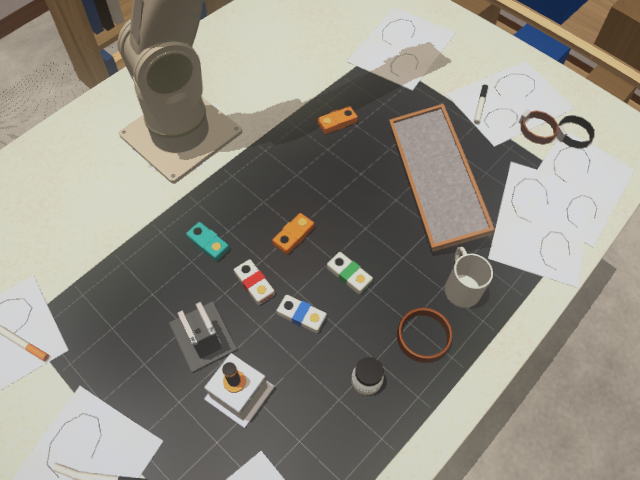

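View pics/side0.png

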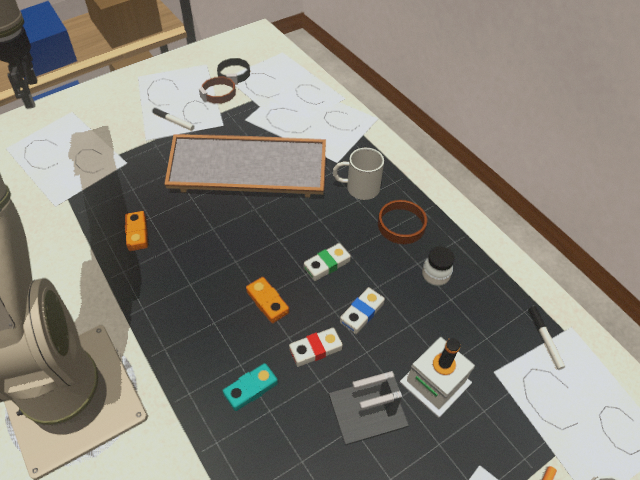

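The scene shows red (255,281), green (350,272) and blue (302,313) pods, with no yellow. The orange and turquoise ones are decoys. The probe stands at (233,375), the fork at (203,325) and the desk at (440,175). Next I'll measure them in detail.

```bash
cat >> h.py <<'E'
def pods(p, guess, show=True):
    """guess {colour: xy}: fit pods by their top-face points near the guess"""
    out={}
    P,c=pts(p,np.ones((480,640),bool)); hsv=cv2.cvtColor(c[None],cv2.COLOR_RGB2HSV)[0].astype(int)
    for k,g in guess.items():
        g=np.array(g)
        z0=g[2] if len(g)>2 else 0.024
        n=(np.linalg.norm(P[:,:2]-g[:2],axis=1)<0.075)&(abs(P[:,2]-z0)<0.009)
        Q=P[n]; h=hsv[n]
        hull=cv2.minAreaRect((Q[:,:2]*1000).astype(np.float32))
        b=cv2.boxPoints(hull)/1000; e=b[1]-b[0]; e2=b[2]-b[1]
        ax=e if np.linalg.norm(e)>np.linalg.norm(e2) else e2
        ax=ax/np.linalg.norm(ax)
        col={'red':(h[:,0]<7)|(h[:,0]>172),'green':(h[:,0]>45)&(h[:,0]<80),'blue':(h[:,0]>100)&(h[:,0]<125)}[k]
        band=Q[col&(h[:,1]>110)&(h[:,2]>60)]
        gold=Q[(h[:,0]>14)&(h[:,0]<28)&(h[:,1]>80)&(h[:,2]>120)]
        blk=Q[(h[:,2]<70)&(abs(Q[:,2]-z0)<.006)]
        cen=np.array(hull[0])/1000
        gm=np.median(gold,0); 
        if (gm[:2]-cen)@ax<0: ax=-ax
        bm=np.median(blk,0) if len(blk) else gm*0
        out[k]=dict(c=cen,ax=ax,ang=np.degrees(np.arctan2(ax[1],ax[0])),gold=gm,black=bm)
        if show: print(k,'c',cen.round(4),'size',np.round(hull[1],0),'ang',out[k]['ang'].round(1),'band',np.median(band,0).round(4) if len(band) else None,'gold',gm.round(4),len(gold),'black',bm.round(4),len(blk))
    return out
E
cat > m1.py <<'E'
from h import *
for n in ['scene','side']:
    p=camera(n); print(n)
    pods(p,{'red':(.45,-.166),'green':(.585,-.008),'blue':(.575,-.15)})
    P,c=pts(p,np.ones((480,640),bool)); hsv=cv2.cvtColor(c[None],cv2.COLOR_RGB2HSV)[0].astype(int)
    near=lambda a,r:np.linalg.norm(P[:,:2]-np.array(a),axis=1)<r
    # dock top
    m=near((.605,-.35),.08)&(abs(P[:,2]-.08)<.006)
    print('dock',cv2.minAreaRect((P[m,:2]*1000).astype(np.float32)))
    m=near((.605,-.35),.04)&(P[:,2]>.10)&(P[:,2]<.16); print('handle',m.sum(),P[m].mean(0).round(4))
    m=near((.605,-.35),.04)&(P[:,2]>.15); print('handletop',m.sum(),P[m].mean(0).round(4),P[m].min(0).round(3),P[m].max(0).round(3))
    m=near((.47,-.324),.08)&(abs(P[:,2]-.095)<.008)
    Q=(P[m,:2]*1000).astype(np.float32); print('fork',m.sum(),cv2.minAreaRect(Q),P[m,2].mean(), cv2.boxPoints(cv2.minAreaRect(Q)).round(0).tolist())
    r=outline_of('desk',p)[0]['region']; D,_=pts(p,r); D=D[D[:,2]>.02]
    A=np.c_[D[:,:2],np.ones(len(D))]
    w=np.ones(len(D),bool)
    for _ in range(6): s=np.linalg.lstsq(A[w],D[w,2],rcond=None)[0]; w=abs(A@s-D[:,2])<.004
    print('desk plane',s.round(4),'tilt',np.degrees(np.arctan(np.hypot(s[0],s[1]))),'dir',np.degrees(np.arctan2(s[1],s[0])))
    R=cv2.minAreaRect((D[w,:2]*1000).astype(np.float32)); c0=np.array(R[0])/1000; print(R,'z at c',np.r_[c0,1]@s)
E
python3 m1.py
```

```text
scene
red c [ 0.4511 -0.1621] size [46. 97.] ang -9.7 band [ 0.4499 -0.1624  0.0247] gold [ 0.4795 -0.1676  0.0253] 60 black [ 0.4202 -0.1581  0.0257] 39
green c [ 0.5825 -0.0056] size [95. 47.] ang 1.3 band [ 0.5825 -0.0062  0.0248] gold [ 0.6114 -0.0048  0.0247] 56 black [ 0.5516 -0.0054  0.0243] 34
blue c [ 0.5628 -0.1483] size [123.  47.] ang 16.3 band [ 0.5741 -0.1458  0.0246] gold [ 0.6024 -0.1358  0.0245] 64 black [ 0.546  -0.1531  0.0247] 39
dock ((601.9121704101562, -346.19256591796875), (83.26924896240234, 81.69086456298828), 9.635442733764648)
handle 194 [ 0.6072 -0.3481  0.1394]
handletop 169 [ 0.603  -0.3464  0.1593] [ 0.591 -0.357  0.15 ] [ 0.614 -0.335  0.165]
fork 523 ((469.43011474609375, -320.7845458984375), (49.092987060546875, 74.6779556274414), 72.80964660644531) 0.09527863623890742 [[427.0, -333.0], [498.0, -355.0], [512.0, -308.0], [441.0, -286.0]]
desk plane [ 0.1558  0.2126 -0.1078] tilt 14.762477750026983 dir 53.76646695759271
((565.6900024414062, 321.56622314453125), (138.8633270263672, 382.64398193359375), 53.766700744628906) z at c 0.048619741313113696
si
[... 389 characters left out ...]
 0.6064 -0.1359  0.025 ] 57 black [ 0.5479 -0.1544  0.0256] 46
dock ((603.47607421875, -346.6345520019531), (83.5023193359375, 82.22852325439453), 8.840301513671875)
handle 270 [ 0.5959 -0.3496  0.133 ]
handletop 194 [ 0.6009 -0.3469  0.16  ] [ 0.59  -0.359  0.15 ] [ 0.615 -0.334  0.165]
fork 739 ((471.6210632324219, -320.5378723144531), (50.07711410522461, 72.12261962890625), 72.59783935546875) 0.09520285097789223 [[430.0, -334.0], [499.0, -355.0], [514.0, -307.0], [445.0, -286.0]]
desk plane [ 0.158   0.2133 -0.1094] tilt 14.864790612049894 dir 53.45992656154356
((569.4747314453125, 320.31890869140625), (141.85597229003906, 377.4486389160156), 53.74464416503906) z at c 0.048881629827896164
```

```bash
cat > go.py <<'E'
# usage: go.py x,y,z,heading(tool y, deg) ...   prints tool-frame fractions for chained calls
import sys; from h import *
o=manip.get_obs(); p=o['position'].copy(); R=Rn.from_quat(o['ee_rot']).as_matrix()
h=np.degrees(np.arctan2(R[1,1],R[0,1])); print('at',p.round(4),'head',h.round(1),'tilt',R[2].round(3),'j',o['joint_pos'].round(2),'F',o['ft_force'].round(1),'w',o['grip_width'].round(3),'t',o['clock'].round(1))
def axes(h):
    y=np.array([np.cos(np.radians(h)),np.sin(np.radians(h)),0]); z=np.array([0,0,-1.]); return np.c_[np.cross(y,z),y,z]
for a in sys.argv[1:]:
    t=np.array([float(v) for v in a.split(',')]); 
    while 1:
        d=axes(h).T@(t[:3]-p); dh=(t[3]-h+180)%360-180; 
        s=min(1,.15/max(abs(d).max(),1e-9),30/max(abs(dh),1e-9))
        print(a,'rows',(d*s/.15).round(3).tolist(),round(-dh*s/30,3),'min rows',np.ceil(max(np.linalg.norm(d*s)/.0625,abs(dh*s)/10.7)))
        p=p+axes(h)@(d*s); h=h+dh*s
        if s==1: break
E
python3 go.py .45,.35,.25,40 .6,-.05,.25,0 .602,-.3465,.22,0
```

```text
Traceback (most recent call last):
  File "go.py", line 4, in <module>
    h=np.degrees(np.arctan2(R[1,1],R[0,1])); print('at',p.round(4),'head',h.round(1),'tilt',R[2].round(3),'j',o['joint_pos'].round(2),'F',o['ft_force'].round(1),'w',o['grip_width'].round(3),'t',o['clock'].round(1))
                                                                                                                                                                     ^^^^^^^^^^^^^^^^^^^^^
AttributeError: 'float' object has no attribute 'round'
```

```bash
sed -i "s/o\['grip_width'\].round(3)/round(float(o['grip_width']),3)/;s/o\['clock'\].round(1)/round(float(o['clock']),1)/" go.py; python3 go.py .45,.35,.25,40 .6,-.05,.25,0 .602,-.3465,.22,0
```

```text
at [0.1864 0.5966 0.2533] head 72.6 tilt [ 0.  0. -1.] j [-1.29  0.33 -0.06  1.46  0.02  1.35 -0.09] F [ 0.6 -0.5  0.2] w 1.0 t 1.5
.45,.35,.25,40 rows [-1.0, -0.482, 0.01] 0.502 min rows 3.0
.45,.35,.25,40 rows [-1.0, -0.188, 0.009] 0.46 min rows 3.0
.45,.35,.25,40 rows [-0.278, 0.015, 0.003] 0.126 min rows 1.0
.6,-.05,.25,0 rows [-1.0, -0.353, 0.0] 0.496 min rows 3.0
.6,-.05,.25,0 rows [-1.0, -0.08, 0.0] 0.47 min rows 3.0
.6,-.05,.25,0 rows [-0.774, 0.13, 0.0] 0.367 min rows 2.0
.602,-.3465,.22,0 rows [-1.0, 0.007, 0.101] -0.0 min rows 3.0
.602,-.3465,.22,0 rows [-0.977, 0.007, 0.099] -0.0 min rows 3.0
```

Request:
{"name": "carry_out", "arguments": {
  "deltas": [
    [-0.33,-0.16,0,0.17,1],
    [-0.66,-0.32,0,0.34,1],
    [-1,-0.48,0,0.5,1],
    [-1,-0.48,0,0.5,1]
  ],
  "force": 40
}}

```text
clock: 2.0
position: [0.3126, 0.4796, 0.2538]
ee_rot: [0.283, 0.959, 0.0, 0.001]
ft_force: [0.6, -0.3, -0.3]
grip_width: 1.001
grasp_force: 0.0
```

Request:
{"name": "carry_out", "arguments": {
  "deltas": [
    [-0.33,-0.06,0,0.17,1],
    [-0.66,-0.12,0,0.34,1],
    [-1,-0.19,0,0.46,1],
    [-1,-0.19,0,0.46,1]
  ]
}}

```text
clock: 2.5
position: [0.4226, 0.3757, 0.2535]
ee_rot: [0.395, 0.919, -0.0, 0.001]
ft_force: [-0.4, 0.1, 0.0]
grip_width: 0.998
grasp_force: 0.0
```

```bash
python3 go.py .6,-.05,.25,0 .602,-.3465,.22,0
```

```text
at [0.4226 0.3757 0.2535] head 43.5 tilt [-0.001  0.    -1.   ] j [-0.96  0.2   0.17  1.63 -0.03  1.31 -0.02] F [-0.4  0.1  0. ] w 0.998 t 2.5
.6,-.05,.25,0 rows [-1.0, -0.381, 0.008] 0.504 min rows 3.0
.6,-.05,.25,0 rows [-1.0, -0.1, 0.008] 0.474 min rows 3.0
.6,-.05,.25,0 rows [-0.988, 0.148, 0.008] 0.471 min rows 3.0
.602,-.3465,.22,0 rows [-1.0, 0.007, 0.101] -0.0 min rows 3.0
.602,-.3465,.22,0 rows [-0.977, 0.007, 0.099] -0.0 min rows 3.0
```

Works well. I'll batch the rest of the transit.

Request:
{"name": "carry_out", "arguments": {
  "deltas": [
    [-0.33,-0.13,0,0.17,1],
    [-0.66,-0.26,0,0.34,1],
    [-1,-0.38,0,0.5,1],
    [-1,-0.38,0,0.5,1]
  ]
}}

```text
clock: 3.0
position: [0.4837, 0.2281, 0.2537]
ee_rot: [0.511, 0.86, 0.0, 0.0]
ft_force: [-0.8, 0.9, 0.7]
grip_width: 1.002
grasp_force: 0.0
```

Request:
{"name": "carry_out", "arguments": {
  "deltas": [
    [-0.33,-0.03,0,0.17,1],
    [-0.66,-0.06,0,0.34,1],
    [-1,-0.1,0,0.47,1],
    [-1,-0.1,0,0.47,1]
  ]
}}

```text
clock: 3.5
position: [0.5424, 0.0902, 0.2534]
ee_rot: [0.612, 0.791, -0.0, 0.0]
ft_force: [-0.5, 0.5, -1.0]
grip_width: 1.005
grasp_force: 0.0
```

Request:
{"name": "carry_out", "arguments": {
  "deltas": [
    [-0.33,0.05,0,0.17,1],
    [-0.66,0.1,0,0.34,1],
    [-1,0.15,0,0.48,1],
    [-1,0.15,0,0.48,1]
  ]
}}

```text
clock: 4.0
position: [0.6022, -0.0486, 0.2529]
ee_rot: [0.706, 0.708, -0.001, 0.0]
ft_force: [0.5, 0.2, 0.4]
grip_width: 1.0
grasp_force: 0.0
```

Request:
{"name": "carry_out", "arguments": {
  "deltas": [
    [-0.4,0,0.05,0,1],
    [-0.8,0,0.05,0,1],
    [-1,0,0.05,0,1],
    [-1,0,0.05,0,1]
  ]
}}

```text
clock: 4.5
position: [0.6026, -0.1968, 0.2454]
ee_rot: [0.705, 0.709, -0.0, -0.0]
ft_force: [0.8, 1.3, -0.5]
grip_width: 1.0
grasp_force: 0.0
```

Request:
{"name": "carry_out", "arguments": {
  "deltas": [
    [-0.4,0,0.05,0,1],
    [-0.8,0,0.1,0,1],
    [-0.95,0,0.1,0,1],
    [-0.95,0,0.1,0,1]
  ]
}}

```text
clock: 5.0
position: [0.6041, -0.3381, 0.2299]
ee_rot: [0.705, 0.71, 0.0, -0.001]
ft_force: [0.7, -0.1, 1.0]
grip_width: 0.999
grasp_force: 0.0
```

```bash
python3 go.py .6025,-.3465,.131,0
python3 - <<'E'
from h import *
p=camera('wrist'); save(p,'w1.png')
P,c=pts(p,np.ones((480,640),bool))
m=(np.linalg.norm(P[:,:2]-[.6025,-.3465],axis=1)<.04)&(P[:,2]>.157); print('top',m.sum(),P[m].mean(0).round(4),P[m].min(0).round(3),P[m].max(0).round(3))
E
```

```text
at [ 0.6041 -0.3381  0.2299] head 0.4 tilt [ 0.001 -0.001 -1.   ] j [ 0.03  0.55  0.63  1.32 -0.32  1.37  0.66] F [ 0.7 -0.1  1. ] w 0.999 t 5.0
.6025,-.3465,.131,0 rows [-0.056, -0.011, 0.66] 0.014 min rows 2.0
top 22657 [ 0.6017 -0.3247  0.2846] [ 0.564 -0.355  0.157] [ 0.641 -0.316  0.308]
```

Request:
{"name": "carry_out", "arguments": {
  "deltas": [
    [-0.055,-0.013,0.1,0.014,1],
    [-0.055,-0.013,0.4,0.014,1],
    [-0.055,-0.013,0.66,0.014,1],
    [-0.055,-0.013,0.66,0.014,1],
    [-0.055,-0.013,0.66,0.014,-1],
    [-0.055,-0.013,0.66,0.014,-1],
    [-0.055,-0.013,0.66,0.014,-1],
    [-0.055,-0.013,0.66,0.014,-1],
    [-0.055,-0.013,0.66,0.014,-1],
    [-0.055,-0.013,0.66,0.014,-1],
    [-0.055,-0.013,0.66,0.014,-1],
    [-0.055,-0.013,0.66,0.014,-1]
  ],
  "force": 60
}}

```text
clock: 6.55
position: [0.6017, -0.3478, 0.1329]
ee_rot: [0.708, 0.707, 0.0, 0.0]
ft_force: [-2.1, 1.2, 5.1]
grip_width: 0.262
grasp_force: 58.4
```

```bash
python3 go.py .6025,-.3465,.231,0
python3 - <<'E'
from h import *
p=camera('wrist'); save(p,'w1.png')
E
```

```text
at [ 0.6017 -0.3478  0.1329] head -0.1 tilt [-0.     0.001 -1.   ] j [ 0.05  0.63  0.6   1.42 -0.37  1.2   0.69] F [-2.1  1.2  5.1] w 0.262 t 6.5
.6025,-.3465,.231,0 rows [0.009, 0.005, -0.654] -0.002 min rows 2.0
```

View pics/w1.png

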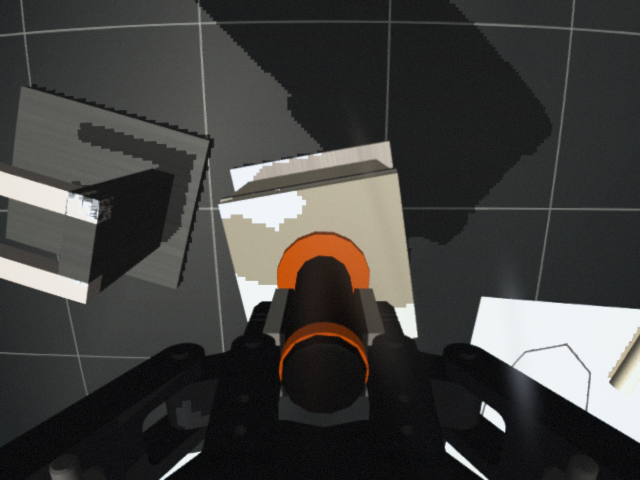

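The handle (325,330) sits squarely between the pads, so I'll lift straight up.

Request:
{"name": "carry_out", "arguments": {
  "deltas": [
    [0,0,-0.03,0,-1],
    [0,0,-0.06,0,-1],
    [0,0,-0.1,0,-1],
    [0,0,-0.15,0,-1],
    [0,0,-0.22,0,-1],
    [0,0,-0.32,0,-1],
    [0,0,-0.42,0,-1],
    [0,0,-0.55,0,-1],
    [0,0,-0.7,0,-1],
    [0,0,-0.75,0,-1],
    [0,0,-0.75,0,-1],
    [0,0,-0.75,0,-1]
  ]
}}

```text
clock: 8.1
position: [0.6012, -0.3473, 0.2433]
ee_rot: [0.708, 0.707, -0.0, -0.001]
ft_force: [0.3, -0.4, -1.2]
grip_width: 0.26
grasp_force: 60.4
```

```bash
cat > m2.py <<'E'
from h import *
import sys
o=manip.get_obs(); T=o['position']
for n in ['scene','side']:
    p=camera(n)
    if len(sys.argv)>1: save(p,n+sys.argv[1]+'.png')
    pods(p,{'red':(.4515,-.1622),'green':(.583,-.006),'blue':(.576,-.146)})
    P,c=pts(p,np.ones((480,640),bool)); hsv=cv2.cvtColor(c[None],cv2.COLOR_RGB2HSV)[0].astype(int)
    d=np.linalg.norm(P[:,:2]-T[:2],axis=1)<.03
    m=d&(hsv[:,0]<16)&(hsv[:,1]>150)&(P[:,2]<T[2]-.03)&(P[:,2]>T[2]-.07); Q=P[m]-T
    print('collar rel',m.sum(),Q.min(0).round(4),Q.max(0).round(4))
    m=d&(P[:,2]<T[2]-.055)&(P[:,2]>T[2]-.14); Q=P[m]-T
    if m.sum()>3: print('below',m.sum(),Q.min(0).round(4),Q.max(0).round(4), 'tip xy', Q[Q[:,2]<Q[:,2].min()+.012].mean(0).round(4),'barrel',Q[(Q[:,2]>-.085)].mean(0).round(4))
E
python3 m2.py a; python3 go.py .4805,-.1673,.215,0
```

```text
red c [ 0.4505 -0.1624] size [46. 97.] ang -10.1 band [ 0.45   -0.1643  0.025 ] gold [ 0.4793 -0.1671  0.0248] 60 black [ 0.4196 -0.1578  0.0244] 39
green c [ 0.5827 -0.005 ] size [95. 48.] ang 0.5 band [ 0.5825 -0.0074  0.0249] gold [ 0.6113 -0.0048  0.0251] 55 black [ 0.5523 -0.0063  0.025 ] 36
blue c [ 0.5748 -0.1443] size [97. 47.] ang 17.3 band [ 0.5739 -0.1464  0.0249] gold [ 0.6027 -0.1361  0.025 ] 66 black [ 0.5445 -0.153   0.0251] 57
collar rel 27 [ 0.003  -0.0123 -0.05  ] [ 0.018  -0.0042 -0.0448]
below 10 [ 0.004  -0.0051 -0.1018] [ 0.0101  0.0034 -0.0835] tip xy [ 0.0075 -0.0001 -0.0952] barrel [ 0.0101 -0.0001 -0.0835]
red c [ 0.4518 -0.163 ] size [47. 97.] ang -9.4 band [ 0.4523 -0.1647  0.0257] gold [ 0.4821 -0.1671  0.0258] 73 black [ 0.4232 -0.1571  0.0255] 57
green c [ 0.5836 -0.0066] size [97. 47.] ang 0.4 band [ 0.585  -0.0094  0.0249] gold [ 0.6154 -0.0054  0.0249] 51 black [ 0.555  -0.0063  0.0256] 39
blue c [ 0.5646 -0.149 ] size [121.  45.] ang 16.0 band [ 0.5769 -0.1467  0.0251] gold [ 0.6059 -0.1366  0.0249] 63 black [ 0.5477 -0.1541  0.0257] 58
collar rel 168 [-0.0202 -0.0187 -0.0512] [ 0.022   0.0218 -0.0382]
below 97 [-0.0093 -0.0081 -0.1198] [ 0.0048  0.0102 -0.0721] tip xy [-0.0005  0.0014 -0.1153] barrel [-0.0049 -0.001  -0.0787]
at [ 0.6012 -0.3473  0.2433] head -0.1 tilt [ 0.001 -0.001 -1.   ] j [ 0.04  0.55  0.64  1.29 -0.32  1.4   0.66] F [ 0.3 -0.6 -1.5] w 0.264 t 8.2
.4805,-.1673,.215,0 rows [1.0, -0.672, 0.157] -0.002 min rows 3.0
.4805,-.1673,.215,0 rows [0.199, -0.134, 0.031] -0.0 min rows 1.0
```

Request:
{"name": "carry_out", "arguments": {
  "deltas": [
    [0.3,-0.2,0,0,-1],
    [0.65,-0.43,0,0,-1],
    [1,-0.67,0.1,0,-1],
    [1,-0.67,0.1,0,-1]
  ]
}}

```text
clock: 8.7
position: [0.4984, -0.1929, 0.2271]
ee_rot: [0.706, 0.708, 0.0, -0.003]
ft_force: [0.7, -0.7, -0.8]
grip_width: 0.264
grasp_force: 60.5
```

Request:
{"name": "carry_out", "arguments": {
  "deltas": [
    [0.2,-0.134,0.2,0,-1],
    [0.2,-0.134,0.35,0,-1],
    [0.2,-0.134,0.38,0,-1],
    [0.2,-0.134,0.38,0,-1],
    [0.2,-0.134,0.38,0,-1]
  ]
}}

```text
clock: 9.32
position: [0.4817, -0.1682, 0.1732]
ee_rot: [0.708, 0.706, 0.0, 0.001]
ft_force: [-0.2, -0.9, -2.0]
grip_width: 0.264
grasp_force: 60.5
```

```bash
python3 m2.py b; python3 go.py .4808,-.1675,.144,0
```

```text
red c [ 0.4622 -0.1643] size [ 49. 120.] ang -4.7 band [ 0.4486 -0.1728  0.0244] gold [ 0.4793 -0.167   0.0251] 65 black [ 0.4178 -0.1594  0.0242] 29
green c [ 0.5827 -0.0052] size [95. 47.] ang 0.4 band [ 0.582  -0.0064  0.0247] gold [ 0.6117 -0.0052  0.0252] 56 black [ 0.552  -0.0066  0.0252] 35
blue c [ 0.5747 -0.1447] size [98. 46.] ang 15.5 band [ 0.5742 -0.1463  0.0249] gold [ 0.6021 -0.1356  0.0247] 66 black [ 0.5452 -0.1525  0.0248] 55
collar rel 97 [-0.0193 -0.0178 -0.0536] [ 0.0207  0.015  -0.0324]
below 44 [-0.0021 -0.0083 -0.1183] [ 0.0102  0.0055 -0.0746] tip xy [ 0.0024  0.0004 -0.1126] barrel [ 0.0065 -0.0022 -0.079 ]
red c [ 0.4523 -0.1623] size [48. 97.] ang -10.2 band [ 0.4524 -0.1646  0.0257] gold [ 0.4819 -0.1674  0.0258] 74 black [ 0.4234 -0.1571  0.0256] 56
green c [ 0.5414 -0.002 ] size [41. 19.] ang 64.5 band None gold [nan nan nan] 0 black [ 0.5493 -0.0023  0.0248] 5
blue c [ 0.5631 -0.1494] size [122.  45.] ang 15.6 band [ 0.5774 -0.1467  0.025 ] gold [ 0.6055 -0.136   0.0252] 57 black [ 0.5476 -0.1542  0.0258] 54
collar rel 117 [-0.0191 -0.0202 -0.0511] [ 0.0216  0.018  -0.0402]
below 71 [-0.0086 -0.0079 -0.1211] [ 0.0076  0.0061 -0.0734] tip xy [ 0.001   0.0008 -0.1176] barrel [-0.0017 -0.004  -0.0794]
at [ 0.4815 -0.1678  0.1729] head -0.1 tilt [-0.     0.001 -1.   ] j [-0.33  0.15  0.63  1.89 -0.1   1.13  0.34] F [ 0.3  0.1 -1.2] w 0.267 t 9.4
.4808,-.1675,.144,0 rows [0.002, -0.005, 0.193] -0.003 min rows 1.0
  return _methods._mean(a, axis=axis, dtype=dtype,
  ret = um.true_divide(
```

View pics/sideb.png

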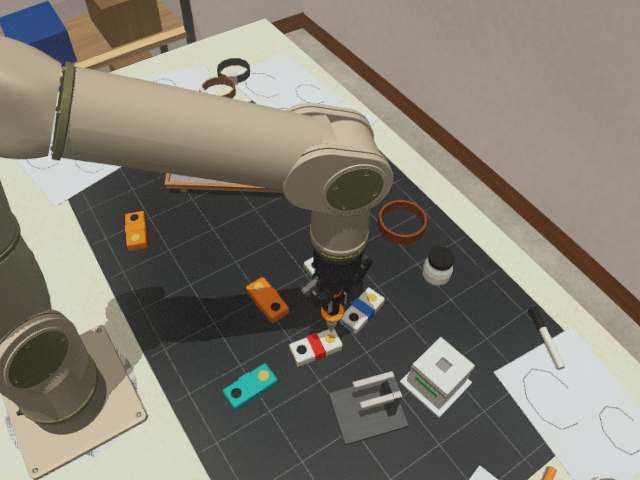

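The side view shows the needle right over red's gold contact (332,338), so I press it.

Request:
{"name": "carry_out", "arguments": {
  "deltas": [
    [0,-0.003,0.1,0,-1],
    [0,-0.003,0.15,0,-1],
    [0,-0.003,0.17,0,-1],
    [0,-0.003,0.18,0,-1],
    [0,-0.003,0.19,0,-1],
    [0,-0.003,0.195,0,-1],
    [0,-0.003,0.195,0,-1],
    [0,-0.003,0.195,0,-1],
    [0,-0.003,0.195,0,-1],
    [0,-0.003,0.195,0,-1],
    [0,-0.003,0.195,0,-1],
    [0,-0.003,0.195,0,-1]
  ]
}}

```text
clock: 10.92
position: [0.4806, -0.1674, 0.143]
ee_rot: [0.708, 0.707, 0.0, -0.0]
ft_force: [-1.9, 0.2, 1.6]
grip_width: 0.261
grasp_force: 60.9
```

```bash
python3 go.py .4215,-.1575,.144,0
python3 - <<'E'
from h import *
fs=[]
for i in range(5):
    p=camera('wrist'); fs.append(manip.get_obs()['ft_force'])
print(np.mean(fs,0).round(2)); save(p,'w2.png')
E
```

```text
at [ 0.4806 -0.1674  0.143 ] head -0.1 tilt [ 0.  0. -1.] j [-0.32  0.19  0.63  1.93 -0.13  1.07  0.36] F [-1.9  0.2  1.6] w 0.261 t 10.9
.4215,-.1575,.144,0 rows [0.066, -0.394, -0.006] -0.002 min rows 1.0
[-1.49  0.49  1.63]
```

View pics/w2.png

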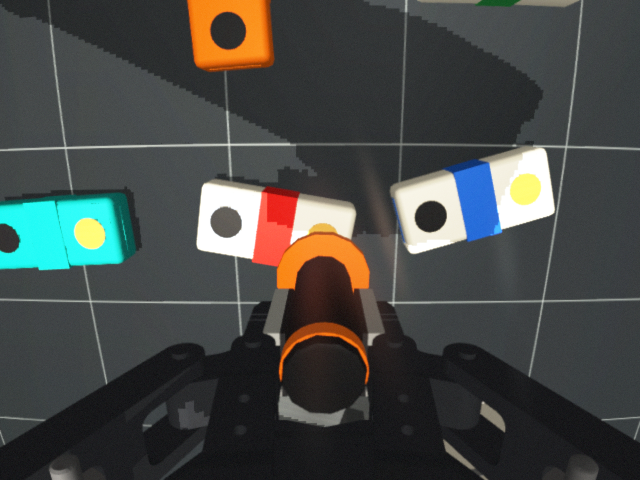

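Contact force is about 3 N, so the press works. Next is red's black contact.

Request:
{"name": "carry_out", "arguments": {
  "deltas": [
    [0,0,-0.05,0,-1],
    [0,0,-0.12,0,-1],
    [0.066,-0.394,-0.12,0,-1],
    [0.066,-0.394,-0.12,0,-1],
    [0.066,-0.394,-0.12,0,-1],
    [0.066,-0.394,-0.06,0,-1],
    [0.066,-0.394,-0.03,0,-1],
    [0.066,-0.394,-0.01,0,-1],
    [0.066,-0.394,0,0,-1],
    [0.066,-0.394,0,0,-1],
    [0.066,-0.394,0,0,-1],
    [0.066,-0.394,0,0,-1],
    [0.066,-0.394,0,0,-1],
    [0.066,-0.394,0,0,-1],
    [0.066,-0.394,0,0,-1],
    [0.066,-0.394,0,0,-1]
  ]
}}

```text
clock: 13.18
position: [0.4216, -0.1575, 0.1431]
ee_rot: [0.708, 0.707, 0.0, 0.0]
ft_force: [-1.2, -1.1, 0.9]
grip_width: 0.268
grasp_force: 60.6
```

```bash
python3 go.py .435,-.15,.20,0 .613,-.005,.165,0
python3 - <<'E'
from h import *
p=camera('wrist'); save(p,'w3.png')
E
```

```text
at [ 0.4216 -0.1575  0.1431] head -0.1 tilt [ 0.  0. -1.] j [-0.37  0.03  0.64  2.07 -0.02  1.05  0.28] F [-1.2 -1.1  0.9] w 0.268 t 13.2
.435,-.15,.20,0 rows [0.05, 0.089, -0.38] -0.002 min rows 1.0
.613,-.005,.165,0 rows [0.815, 1.0, 0.197] -0.0 min rows 4.0
.613,-.005,.165,0 rows [0.152, 0.187, 0.037] -0.0 min rows 1.0
```

View pics/w3.png

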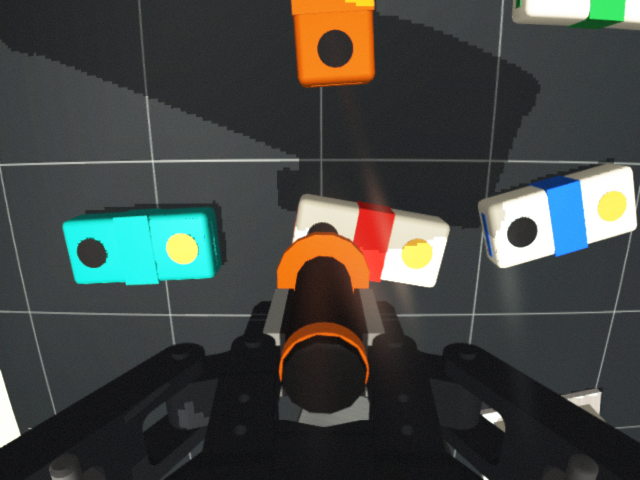

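The collar covers black at (322,230), as intended, and red is done. On to green.

Request:
{"name": "carry_out", "arguments": {
  "deltas": [
    [0,0,-0.1,0,-1],
    [0.05,0.09,-0.35,0,-1],
    [0.3,0.35,-0.35,0,-1],
    [0.55,0.65,-0.35,0,-1],
    [0.87,1,-0.3,0,-1],
    [0.87,1,-0.3,0,-1],
    [0.87,1,-0.3,0,-1]
  ]
}}

```text
clock: 14.1
position: [0.5715, -0.027, 0.1881]
ee_rot: [0.707, 0.707, -0.001, -0.0]
ft_force: [-0.9, -0.6, -0.6]
grip_width: 0.268
grasp_force: 60.5
```

```bash
python3 m2.py c 2>/dev/null; python3 go.py .6135,-.005,.16,0
```

```text
red c [ 0.4765 -0.1592] size [45. 96.] ang -9.7 band [ 0.4756 -0.1597  0.0249] gold [ 0.5047 -0.1646  0.0254] 60 black [ 0.4469 -0.1553  0.0257] 41
green c [ 0.5832 -0.0054] size [47. 95.] ang -0.5 band [ 0.5822 -0.0059  0.025 ] gold [ 0.6115 -0.0052  0.025 ] 61 black [ 0.5527 -0.0098  0.0244] 20
blue c [ 0.5636 -0.1474] size [124.  49.] ang 17.6 band [ 0.576  -0.1463  0.0248] gold [ 0.6002 -0.14    0.0247] 99 black [ 0.5468 -0.1527  0.0252] 30
collar rel 112 [-0.0198 -0.0184 -0.0532] [ 0.0203  0.0152 -0.0401]
below 56 [-0.0045 -0.0082 -0.1184] [ 0.0097  0.007  -0.0742] tip xy [ 0.0017  0.0011 -0.1142] barrel [ 0.0036 -0.0033 -0.0801]
red c [ 0.478  -0.1596] size [48. 98.] ang -10.8 band [ 0.478  -0.1613  0.0255] gold [ 0.5079 -0.1642  0.026 ] 68 black [ 0.4487 -0.1557  0.0262] 53
green c [ 0.583  -0.0068] size [98. 46.] ang 0.9 band [ 0.5846 -0.0118  0.0247] gold [ 0.6145 -0.0053  0.0249] 54 black [ 0.5578 -0.007   0.0248] 50
blue c [ 0.5639 -0.1492] size [124.  49.] ang 17.2 band [ 0.5796 -0.1465  0.0248] gold [ 0.6002 -0.1437  0.0258] 114 black [ 0.5502 -0.1533  0.026 ] 48
collar rel 138 [-0.0197 -0.0212 -0.0699] [ 0.0219  0.0177 -0.0343]
below 101 [-0.0098 -0.0107 -0.1198] [ 0.0072  0.0079 -0.0641] tip xy [-0.0003 -0.0007 -0.1166] barrel [-0.0035 -0.005  -0.0771]
at [ 0.5709 -0.0286  0.1886] head -0.2 tilt [-0. -0. -1.] j [-0.48  0.28  0.54  1.72 -0.15  1.19  0.09] F [-0.9 -0.5 -1.4] w 0.267 t 14.2
.6135,-.005,.16,0 rows [0.158, 0.283, 0.19] -0.006 min rows 1.0
```

Request:
{"name": "carry_out", "arguments": {
  "deltas": [
    [0.155,0.283,0.1,0,-1],
    [0.155,0.283,0.2,0,-1],
    [0.155,0.283,0.25,0,-1],
    [0.155,0.283,0.27,0,-1],
    [0.155,0.283,0.285,0,-1],
    [0.155,0.283,0.295,0,-1],
    [0.155,0.283,0.303,0,-1],
    [0.155,0.283,0.303,0,-1],
    [0.155,0.283,0.303,0,-1],
    [0.155,0.283,0.303,0,-1],
    [0.155,0.283,0.303,0,-1],
    [0.155,0.283,0.303,0,-1],
    [0.155,0.283,0.303,0,-1]
  ]
}}

```text
clock: 15.82
position: [0.6143, -0.0039, 0.1426]
ee_rot: [0.708, 0.707, 0.0, 0.0]
ft_force: [-1.5, -1.3, 2.0]
grip_width: 0.264
grasp_force: 60.9
```

```bash
python3 - <<'E'
from h import *
p=camera('scene'); save(p,'s4.png'); 
cv2.imwrite('pics/s4c.png',cv2.resize(p['img'][200:360,200:460,::-1],None,fx=3,fy=3))
E
python3 go.py .5545,-.0063,.143,0
```

```text
at [ 0.6143 -0.0039  0.1426] head -0.1 tilt [ 0.  0. -1.] j [-0.47  0.42  0.51  1.65 -0.22  1.13  0.1 ] F [-0.9 -1.2  1.9] w 0.263 t 15.9
.5545,-.0063,.143,0 rows [-0.017, -0.398, -0.002] -0.002 min rows 1.0
```

View pics/s4c.png

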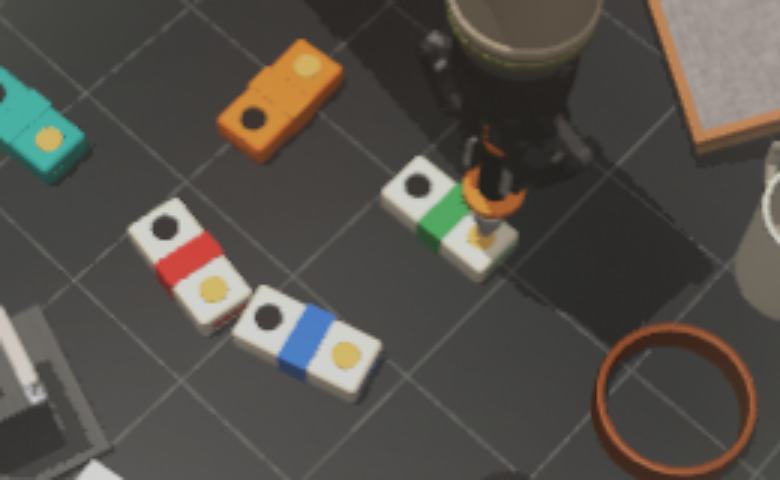

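The needle is on green's gold contact (crop 485,235). Red has been nudged next to blue. Green's black contact is next.

Request:
{"name": "carry_out", "arguments": {
  "deltas": [
    [0,0,-0.05,0,-1],
    [0,0,-0.12,0,-1],
    [-0.017,-0.396,-0.12,0,-1],
    [-0.017,-0.396,-0.12,0,-1],
    [-0.017,-0.396,-0.12,0,-1],
    [-0.017,-0.396,-0.06,0,-1],
    [-0.017,-0.396,-0.03,0,-1],
    [-0.017,-0.396,-0.01,0,-1],
    [-0.017,-0.396,0,0,-1],
    [-0.017,-0.396,0,0,-1],
    [-0.017,-0.396,0,0,-1],
    [-0.017,-0.396,0,0,-1],
    [-0.017,-0.396,0,0,-1],
    [-0.017,-0.396,0,0,-1],
    [-0.017,-0.396,0,0,-1],
    [-0.017,-0.396,0,0,-1]
  ]
}}

```text
clock: 17.88
position: [0.5549, -0.0064, 0.1427]
ee_rot: [0.708, 0.707, 0.0, 0.0]
ft_force: [1.2, -0.3, 1.4]
grip_width: 0.261
grasp_force: 60.8
```

Request:
{"name": "carry_out", "arguments": {
  "deltas": [
    [0,0,-0.1,0,-1],
    [0,0,-0.3,0,-1],
    [-0.2,0.1,-0.3,0,-1],
    [-0.5,0.33,-0.3,0,-1],
    [-0.7,0.33,-0.3,0,-1],
    [-0.7,0.33,-0.3,0,-1]
  ]
}}

```text
clock: 18.62
position: [0.6033, -0.115, 0.1879]
ee_rot: [0.709, 0.705, -0.001, 0.0]
ft_force: [0.4, 0.4, -1.9]
grip_width: 0.265
grasp_force: 60.5
```

```bash
python3 m2.py d 2>/dev/null; python3 go.py .604,-.1362,.143,0
python3 - <<'E'
from h import *
im=cv2.imread('pics/scened.png'); cv2.imwrite('pics/sd.png',cv2.resize(im[200:360,200:460],None,fx=3,fy=3))
E
```

```text
red c [ 0.4772 -0.159 ] size [46. 98.] ang -9.6 band [ 0.4752 -0.1601  0.0248] gold [ 0.505  -0.164   0.0248] 61 black [ 0.4464 -0.1555  0.0249] 43
green c [ 0.5895 -0.0052] size [46. 81.] ang -3.2 band [0.5812 0.0069 0.0248] gold [ 0.6112 -0.0051  0.0243] 62 black [0.5829 0.017  0.0249] 5
blue c [ 0.5637 -0.1486] size [125.  47.] ang 17.1 band [ 0.5762 -0.1461  0.0244] gold [ 0.6003 -0.1403  0.0247] 99 black [ 0.5473 -0.1542  0.0249] 43
collar rel 97 [-0.0214 -0.0184 -0.0511] [ 0.0202  0.0129 -0.0426]
below 39 [-0.0056 -0.0076 -0.116 ] [ 0.0091  0.0045 -0.0763] tip xy [ 0.0012  0.0006 -0.1144] barrel [ 0.0055 -0.0034 -0.0802]
red c [ 0.4777 -0.1595] size [47. 97.] ang -9.3 band [ 0.4777 -0.1613  0.0257] gold [ 0.5077 -0.1647  0.0261] 68 black [ 0.4488 -0.156   0.026 ] 53
green c [ 0.5839 -0.0063] size [97. 49.] ang 0.3 band [ 0.5852 -0.0086  0.0249] gold [ 0.6146 -0.0056  0.025 ] 54 black [ 0.5569 -0.0071  0.0241] 52
blue c [ 0.5649 -0.1502] size [126.  49.] ang 15.6 band [ 0.5792 -0.1467  0.025 ] gold [ 0.5999 -0.1436  0.0254] 114 black [ 0.5502 -0.1531  0.0258] 50
collar rel 134 [-0.0194 -0.018  -0.0526] [ 0.0223  0.0224 -0.0334]
below 99 [-0.0093 -0.0069 -0.1195] [ 0.0085  0.0115 -0.0703] tip xy [-0.0006  0.0015 -0.1141] barrel [-0.0027 -0.0015 -0.0778]
at [ 0.6038 -0.1112  0.1878] head -0.1 tilt [ 0.001 -0.001 -1.   ] j [-0.35  0.39  0.58  1.6  -0.22  1.22  0.28] F [ 0.2  0.7 -1.8] w 0.265 t 18.7
.604,-.1362,.143,0 rows [-0.167, 0.001, 0.299] -0.003 min rows 1.0
```

View pics/sd.png

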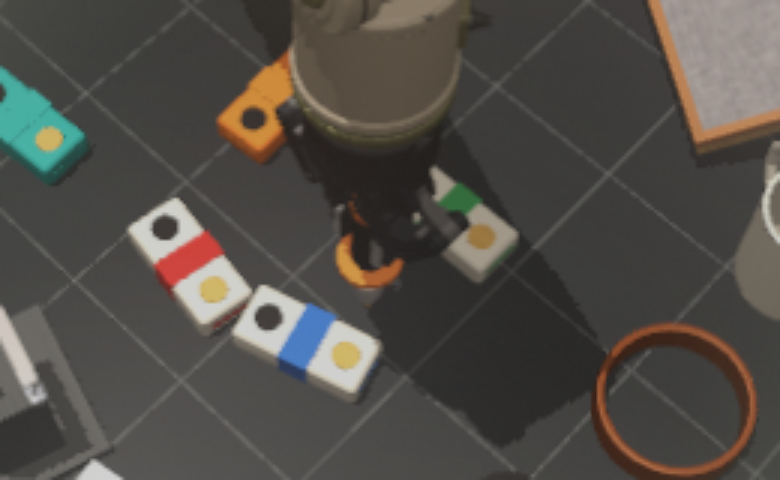

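Blue moved about 2 mm (the networkless colour fit also mixes in red's gold). I'll use the black contact plus the axis, which puts gold at about (.606,-.136).

Request:
{"name": "carry_out", "arguments": {
  "deltas": [
    [-0.164,0.015,0.1,0,-1],
    [-0.164,0.015,0.2,0,-1],
    [-0.164,0.015,0.25,0,-1],
    [-0.164,0.015,0.265,0,-1],
    [-0.164,0.015,0.28,0,-1],
    [-0.164,0.015,0.29,0,-1],
    [-0.164,0.015,0.3,0,-1],
    [-0.164,0.015,0.3,0,-1],
    [-0.164,0.015,0.3,0,-1],
    [-0.164,0.015,0.3,0,-1],
    [-0.164,0.015,0.3,0,-1],
    [-0.164,0.015,0.3,0,-1],
    [-0.164,0.015,0.3,0,-1]
  ]
}}

```text
clock: 20.35
position: [0.6064, -0.1361, 0.1426]
ee_rot: [0.708, 0.707, 0.0, 0.0]
ft_force: [-0.6, 2.1, 0.8]
grip_width: 0.264
grasp_force: 60.8
```

```bash
python3 m2.py e 2>/dev/null|grep blue; python3 go.py .5487,-.1537,.143,0
python3 - <<'E'
from h import *
im=np.hstack([cv2.resize(cv2.imread('pics/scenee.png')[240:360,220:350],None,fx=3,fy=4),cv2.resize(cv2.imread('pics/sidee.png')[260:380,290:420],None,fx=3,fy=4)]); cv2.imwrite('pics/se.png',im)
E
```

```text
blue c [ 0.5637 -0.1478] size [124.  48.] ang 16.8 band [ 0.5763 -0.1495  0.0248] gold [ 0.6003 -0.1437  0.0248] 79 black [ 0.5478 -0.1539  0.0246] 45
blue c [ 0.5647 -0.1512] size [125.  51.] ang -166.2 band [ 0.579  -0.1469  0.0251] gold [ 0.5155 -0.1558  0.0259] 95 black [ 0.5499 -0.1529  0.0253] 48
at [ 0.6064 -0.1361  0.1426] head -0.1 tilt [-0.  0. -1.] j [-0.3   0.45  0.57  1.63 -0.26  1.14  0.34] F [-0.3  1.6  1. ] w 0.264 t 20.4
.5487,-.1537,.143,0 rows [-0.118, -0.385, -0.002] -0.002 min rows 1.0
```

View pics/se.png

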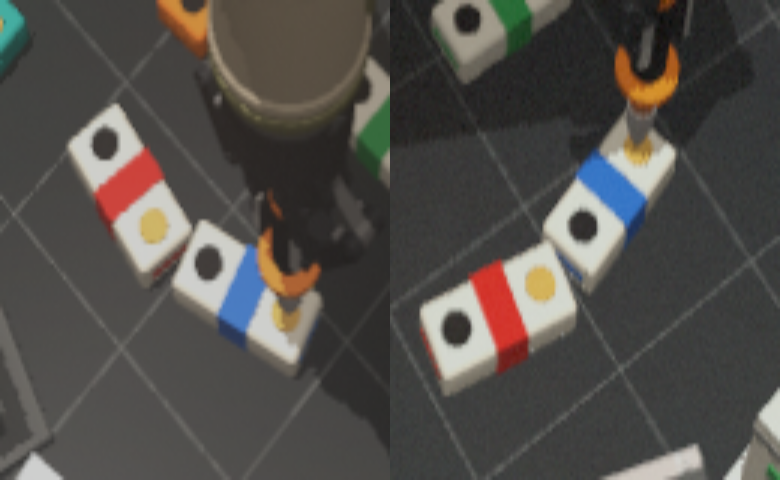

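The needle is on blue's gold contact in both views (288,315 and 638,155). Next comes blue's black contact, then up.

Request:
{"name": "carry_out", "arguments": {
  "deltas": [
    [0,0,-0.05,0,-1],
    [0,0,-0.12,0,-1],
    [-0.117,-0.384,-0.12,0,-1],
    [-0.117,-0.384,-0.12,0,-1],
    [-0.117,-0.384,-0.12,0,-1],
    [-0.117,-0.384,-0.06,0,-1],
    [-0.117,-0.384,-0.03,0,-1],
    [-0.117,-0.384,-0.01,0,-1],
    [-0.117,-0.384,0,0,-1],
    [-0.117,-0.384,0,0,-1],
    [-0.117,-0.384,0,0,-1],
    [-0.117,-0.384,0,0,-1],
    [-0.117,-0.384,0,0,-1],
    [-0.117,-0.384,0,0,-1],
    [-0.117,-0.384,0,0,-1],
    [-0.117,-0.384,0,0,-1]
  ]
}}

```text
clock: 22.45
position: [0.5488, -0.1535, 0.1426]
ee_rot: [0.708, 0.707, 0.0, 0.0]
ft_force: [1.3, -0.0, 1.9]
grip_width: 0.269
grasp_force: 60.8
```

Request:
{"name": "carry_out", "arguments": {
  "deltas": [
    [0,0,-0.1,0,-1],
    [0,0,-0.4,0,-1],
    [0,0,-0.65,0,-1],
    [-0.3,-0.2,-0.7,0,-1],
    [-0.6,-0.4,-0.7,0,-1],
    [-1,-0.65,-0.7,0,-1],
    [-1,-0.65,-0.7,0,-1]
  ]
}}

```text
clock: 23.32
position: [0.4473, -0.3081, 0.2486]
ee_rot: [0.71, 0.704, -0.0, 0.0]
ft_force: [0.5, 0.7, -1.4]
grip_width: 0.265
grasp_force: 60.5
```

```bash
python3 m2.py f 2>/dev/null; python3 go.py .4527,-.3155,.245,0
```

```text
red c [ 0.477  -0.1591] size [46. 98.] ang -9.6 band [ 0.4753 -0.1606  0.0248] gold [ 0.5051 -0.1637  0.025 ] 66 black [ 0.4455 -0.155   0.0247] 48
green c [ 0.582  -0.0047] size [47. 96.] ang -0.1 band [ 0.5823 -0.0063  0.0251] gold [ 0.6116 -0.0058  0.0254] 56 black [ 0.5522 -0.0063  0.0245] 34
blue c [ 0.5639 -0.1491] size [124.  49.] ang 16.4 band [ 0.5759 -0.1461  0.0245] gold [ 0.5997 -0.141   0.0254] 104 black [ 0.5474 -0.1541  0.0253] 46
collar rel 132 [-0.0044 -0.019  -0.0511] [ 0.021   0.0205 -0.0306]
below 62 [-0.0019 -0.0084 -0.1212] [ 0.0106  0.0101 -0.0765] tip xy [ 0.0023  0.0004 -0.1153] barrel [ 0.0075 -0.0009 -0.0804]
red c [ 0.4774 -0.1595] size [47. 97.] ang -9.0 band [ 0.4773 -0.1597  0.0254] gold [ 0.5077 -0.1643  0.0253] 74 black [ 0.449  -0.1546  0.0259] 61
green c [ 0.5822 -0.0063] size [94. 47.] ang 0.3 band [ 0.5854 -0.0088  0.0247] gold [ 0.6107 -0.0093  0.0239] 8 black [ 0.5558 -0.0065  0.0246] 40
blue c [ 0.5314 -0.1551] size [59. 38.] ang -168.7 band None gold [ 0.51   -0.1632  0.0252] 54 black [ 0.5435 -0.1514  0.0254] 5
collar rel 142 [-0.018  -0.0182 -0.052 ] [ 0.0236  0.0131 -0.0311]
below 59 [-0.0071 -0.007  -0.1191] [ 0.0087  0.0054 -0.0759] tip xy [ 0.003   0.0013 -0.1159] barrel [-0.0019 -0.0029 -0.0804]
at [ 0.45   -0.3046  0.2481] head -0.2 tilt [ 0.  0. -1.] j [-0.15  0.17  0.74  1.72 -0.12  1.29  0.62] F [ 0.1  0.2 -2.4] w 0.269 t 23.4
.4527,-.3155,.245,0 rows [-0.073, 0.018, 0.021] -0.008 min rows 1.0
```

Request:
{"name": "carry_out", "arguments": {
  "deltas": [
    [-0.073,0.017,0.02,0,-1],
    [-0.073,0.017,0.02,0,-1],
    [-0.073,0.017,0.02,0,-1],
    [-0.073,0.017,0.15,0,-1],
    [-0.073,0.017,0.3,0,-1],
    [-0.073,0.017,0.45,0,-1],
    [-0.073,0.017,0.58,0,-1],
    [-0.073,0.017,0.58,0,-1]
  ]
}}

```text
clock: 24.42
position: [0.4531, -0.3136, 0.1595]
ee_rot: [0.707, 0.707, -0.001, -0.001]
ft_force: [-0.5, -0.1, -1.9]
grip_width: 0.268
grasp_force: 60.5
```

```bash
python3 m2.py g 2>/dev/null|grep -v -E "red|green|blue"; python3 go.py .453,-.3155,.1475,0
python3 - <<'E'
from h import *
im=np.hstack([cv2.resize(cv2.imread('pics/sceneg.png')[270:390,150:280],None,fx=3,fy=4),cv2.resize(cv2.imread('pics/sideg.png')[320:440,310:440],None,fx=3,fy=4)]); cv2.imwrite('pics/sg.png',im)
E
```

```text
collar rel 76 [ 0.0017 -0.0162 -0.0525] [ 0.0202  0.0159 -0.0414]
below 171 [-0.0261 -0.0282 -0.1184] [ 0.0279  0.0198 -0.0598] tip xy [ 0.001   0.0021 -0.1167] barrel [ 0.0041 -0.0095 -0.0656]
collar rel 99 [-0.0182 -0.0191 -0.0507] [ 0.0243  0.0079 -0.0407]
below 195 [-0.022  -0.0288 -0.0986] [ 0.0179  0.0209 -0.059 ] tip xy [-0.0042 -0.0024 -0.0906] barrel [-0.0046 -0.0186 -0.0668]
at [ 0.4539 -0.3143  0.1612] head -0.0 tilt [-0.  0. -1.] j [-0.09  0.29  0.72  1.8  -0.21  1.13  0.7 ] F [-1.3  0.1 -1.3] w 0.269 t 24.5
.453,-.3155,.1475,0 rows [-0.008, -0.006, 0.091] -0.002 min rows 1.0
```

View pics/sg.png

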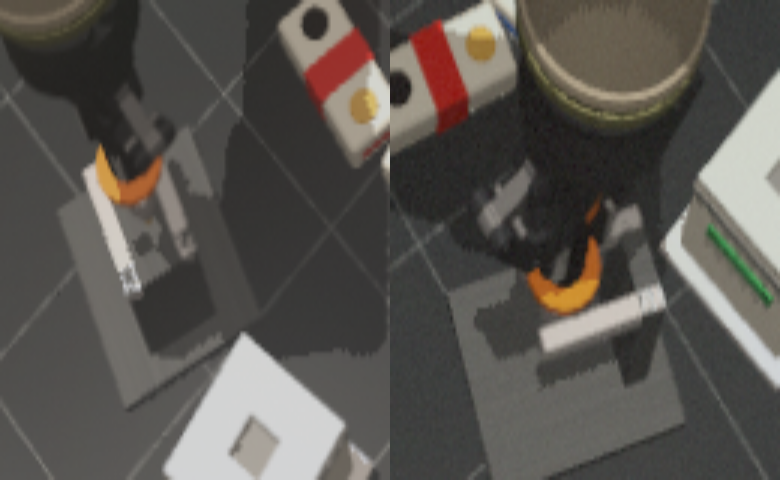

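The barrel is between the prongs in both views, so I lower it onto them.

Request:
{"name": "carry_out", "arguments": {
  "deltas": [
    [-0.005,-0.004,0.03,0,-1],
    [-0.005,-0.004,0.05,0,-1],
    [-0.005,-0.004,0.07,0,-1],
    [-0.005,-0.004,0.08,0,-1],
    [-0.005,-0.004,0.085,0,-1],
    [-0.005,-0.004,0.085,0,-1],
    [-0.005,-0.004,0.085,0,-1]
  ]
}}

```text
clock: 25.4
position: [0.453, -0.3152, 0.1479]
ee_rot: [0.708, 0.707, 0.0, 0.0]
ft_force: [0.3, 0.2, -1.3]
grip_width: 0.264
grasp_force: 60.8
```

```bash
python3 go.py .453,-.3155,.1475,0
```

```text
at [ 0.453  -0.3152  0.1479] head -0.1 tilt [-0.  0. -1.] j [-0.09  0.3   0.72  1.82 -0.22  1.1   0.71] F [ 0.3  0.2 -1.3] w 0.264 t 25.4
.453,-.3155,.1475,0 rows [-0.002, -0.0, 0.002] -0.002 min rows 1.0
```

Almost touching. I'll lower in 0.75 mm steps.

Request:
{"name": "carry_out", "arguments": {
  "deltas": [
    [0,0,0.005,0,-1],
    [0,0,0.008,0,-1],
    [0,0,0.008,0,-1],
    [0,0,0.008,0,-1]
  ]
}}

```text
clock: 25.9
position: [0.4531, -0.3153, 0.1477]
ee_rot: [0.708, 0.707, 0.0, 0.0]
ft_force: [-4.7, 2.7, 12.2]
grip_width: 0.267
grasp_force: 62.0
```

Request:
{"name": "carry_out", "arguments": {
  "deltas": [
    [0,0,0,0,-1],
    [0,0,0,0,-0.3],
    [0,0,0,0,0.0],
    [0,0,0,0,0.0],
    [0,0,0,0,0.0],
    [0,0,0,0,0.0],
    [0,0,-0.1,0,0.0],
    [0,0,-0.3,0,0.0],
    [0,0,-0.6,0,0.0],
    [0,0,-0.9,0,0.0],
    [0,0,-0.9,0,0.0]
  ]
}}

```text
clock: 27.28
position: [0.4541, -0.3164, 0.286]
ee_rot: [0.708, 0.707, 0.001, 0.003]
ft_force: [0.7, -0.4, -0.6]
grip_width: 0.5
grasp_force: 0.0
```

Request:
{"name": "carry_out", "arguments": {
  "deltas": [
    [0.4,0.15,0,0,0.5],
    [0.8,0.3,0,0,0.5],
    [1,0.8,0,0,0.5],
    [1,0.8,0,0,0.5]
  ]
}}

```text
clock: 27.78
position: [0.5755, -0.1615, 0.2808]
ee_rot: [0.706, 0.709, -0.0, -0.001]
ft_force: [-1.0, -0.8, 0.5]
grip_width: 0.753
grasp_force: 0.0
```

```bash
cat > m3.py <<'E'
from h import *
import sys
for n in ['scene','side']:
    p=camera(n); save(p,n+sys.argv[1]+'.png')
    P,c=pts(p,np.ones((480,640),bool)); hsv=cv2.cvtColor(c[None],cv2.COLOR_RGB2HSV)[0].astype(int)
    d=np.linalg.norm(P[:,:2]-[.453,-.3155],axis=1)<.05
    m=d&(P[:,2]>.155); print('handle top',P[m].mean(0).round(4),P[m].max(0).round(3),P[m].min(0).round(3))
    m=d&(hsv[:,0]<16)&(hsv[:,1]>150)&(P[:,2]<.12)&(P[:,2]>.085); print('collar',P[m].min(0).round(3),P[m].max(0).round(3))
    pods(p,{'red':(.477,-.159),'green':(.583,-.006),'blue':(.578,-.146)})
E
python3 m3.py h 2>/dev/null; python3 go.py
python3 - <<'E'
from h import *
im=np.hstack([cv2.resize(cv2.imread('pics/sceneh.png')[270:390,150:280],None,fx=3,fy=4),cv2.resize(cv2.imread('pics/sideh.png')[320:440,310:440],None,fx=3,fy=4)]); cv2.imwrite('pics/sh.png',im)
E
```

```text
handle top [ 0.4562 -0.3144  0.1722] [ 0.466 -0.302  0.179] [ 0.441 -0.325  0.156]
collar [ 0.44  -0.333  0.093] [ 0.475 -0.294  0.114]
red c [ 0.4887 -0.1596] size [126.  57.] ang 0.7 band [ 0.475  -0.16    0.0246] gold [ 0.5053 -0.1644  0.0253] 60 black [ 0.4525 -0.1546  0.0254] 78
green c [ 0.5825 -0.0046] size [94. 48.] ang 0.8 band [ 0.5822 -0.0062  0.025 ] gold [ 0.6114 -0.0052  0.0246] 58 black [ 0.5525 -0.0063  0.0255] 47
blue c [ 0.5644 -0.1479] size [122.  48.] ang 17.0 band [ 0.576  -0.1461  0.0247] gold [ 0.6018 -0.139   0.0252] 97 black [ 0.5469 -0.1544  0.026 ] 45
handle top [ 0.453  -0.3161  0.1725] [ 0.467 -0.303  0.181] [ 0.443 -0.326  0.155]
collar [ 0.435 -0.334  0.098] [ 0.472 -0.311  0.106]
red c [ 0.4898 -0.1607] size [ 55. 124.] ang -0.9 band [ 0.4779 -0.1616  0.0257] gold [ 0.5077 -0.1639  0.026 ] 68 black [ 0.4532 -0.1547  0.0256] 85
green c [ 0.584  -0.0071] size [99. 47.] ang 1.6 band [ 0.5855 -0.0082  0.0245] gold [ 0.6146 -0.0053  0.025 ] 53 black [ 0.5573 -0.0075  0.024 ] 55
blue c [ 0.5654 -0.15  ] size [123.  48.] ang 16.7 band [ 0.5798 -0.146   0.0251] gold [ 0.6032 -0.1419  0.0249] 106 black [ 0.55   -0.1529  0.0254] 50
at [ 0.5745 -0.1632  0.2807] head 0.1 tilt [-0.    -0.002 -1.   ] j [-0.32  0.29  0.65  1.53 -0.17  1.39  0.34] F [-1.  -0.6  0.8] w 0.748 t 27.9
```

View pics/sh.png

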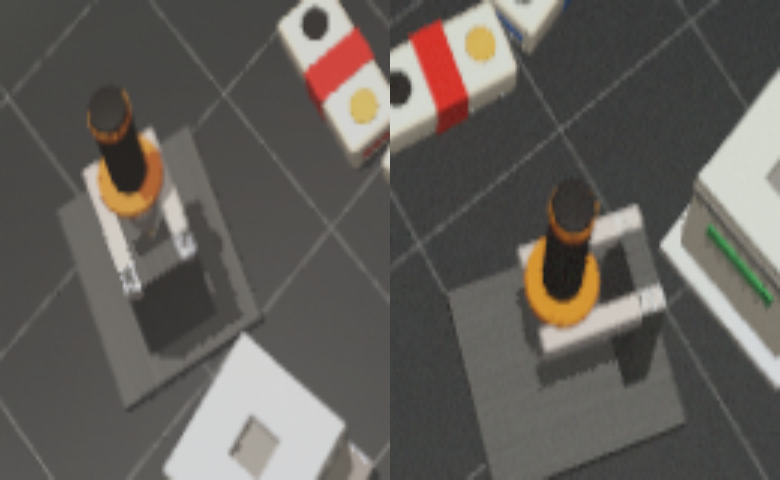

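The probe hangs upright on the fork at its seat. Pods next, starting with green.

```bash
python3 go.py .583,-.006,.16,-89.4
```

```text
at [ 0.5745 -0.1632  0.2807] head 0.1 tilt [-0.    -0.002 -1.   ] j [-0.32  0.29  0.65  1.53 -0.17  1.39  0.34] F [-1.  -0.6  0.8] w 0.748 t 27.9
.583,-.006,.16,-89.4 rows [0.351, 0.02, 0.27] 1.0 min rows 3.0
.583,-.006,.16,-89.4 rows [0.314, -0.158, 0.27] 1.0 min rows 3.0
.583,-.006,.16,-89.4 rows [0.19, -0.29, 0.265] 0.984 min rows 3.0
```

Request:
{"name": "carry_out", "arguments": {
  "deltas": [
    [0.15,0,0.1,0.35,0.6],
    [0.3,0.02,0.2,0.7,0.6],
    [0.35,0.02,0.27,1,0.6],
    [0.35,0.02,0.27,1,0.6]
  ]
}}

```text
clock: 28.38
position: [0.5751, -0.113, 0.2406]
ee_rot: [0.866, 0.5, -0.001, -0.0]
ft_force: [-0.3, 0.4, -0.6]
grip_width: 0.8
grasp_force: 0.0
```

Request:
{"name": "carry_out", "arguments": {
  "deltas": [
    [0.1,-0.05,0.1,0.35,0.6],
    [0.2,-0.1,0.2,0.7,0.6],
    [0.31,-0.16,0.27,1,0.6],
    [0.31,-0.16,0.27,1,0.6]
  ]
}}

```text
clock: 28.88
position: [0.5783, -0.0602, 0.2006]
ee_rot: [0.965, 0.261, -0.0, -0.0]
ft_force: [-0.2, -0.1, 0.9]
grip_width: 0.803
grasp_force: 0.0
```

Request:
{"name": "carry_out", "arguments": {
  "deltas": [
    [0.1,-0.1,0.1,0.35,0.6],
    [0.15,-0.2,0.2,0.7,0.6],
    [0.19,-0.29,0.26,0.98,0.6],
    [0.19,-0.29,0.26,0.98,0.6],
    [0.19,-0.29,0.26,0.98,0.6]
  ]
}}

```text
clock: 29.5
position: [0.5821, -0.0104, 0.1627]
ee_rot: [1.0, 0.007, 0.001, 0.0]
ft_force: [-0.1, -1.0, 1.0]
grip_width: 0.798
grasp_force: 0.0
```

```bash
python3 go.py .583,-.006,.029,-89.4
```

```text
at [ 0.5821 -0.0104  0.1627] head -89.2 tilt [ 0.001  0.    -1.   ] j [-0.71  0.38  0.81  1.73 -0.3   1.16 -1.38] F [-0.1 -1.   1. ] w 0.798 t 29.5
.583,-.006,.029,-89.4 rows [0.006, -0.029, 0.892] 0.006 min rows 3.0
```

Request:
{"name": "carry_out", "arguments": {
  "deltas": [
    [0.006,-0.03,0.2,0,0.6],
    [0.006,-0.03,0.45,0,0.6],
    [0.006,-0.03,0.7,0,0.6],
    [0.006,-0.03,0.89,0,0.6],
    [0.006,-0.03,0.89,0,0.6],
    [0.006,-0.03,0.89,0,-0.3],
    [0.006,-0.03,0.89,0,-0.3],
    [0.006,-0.03,0.89,0,-0.3],
    [0.006,-0.03,0.89,0,-0.3],
    [0.006,-0.03,0.89,0,-0.3],
    [0.006,-0.03,0.89,0,-0.3]
  ],
  "force": 30
}}

```text
clock: 30.88
position: [0.5839, -0.0046, 0.0301]
ee_rot: [1.0, 0.005, 0.001, -0.0]
ft_force: [-1.1, -1.2, 7.1]
grip_width: 0.503
grasp_force: 31.7
```

Request:
{"name": "carry_out", "arguments": {
  "deltas": [
    [0,0,-0.2,0,-0.3],
    [0,0,-0.5,0,-0.3],
    [0,0,-0.9,0,-0.3],
    [0,0,-0.9,0,-0.3]
  ]
}}

```text
clock: 31.38
position: [0.5852, -0.0045, 0.1685]
ee_rot: [1.0, 0.005, 0.004, -0.001]
ft_force: [-0.3, 0.1, -1.9]
grip_width: 0.507
grasp_force: 31.2
```

```bash
python3 go.py .6,.16,.17,-60 .466,.396,.17,-36.3
python3 - <<'E'
from h import *
p=camera('wrist'); save(p,'w5.png')
E
```

```text
at [ 0.5852 -0.0045  0.1685] head -89.5 tilt [ 0.009 -0.002 -1.   ] j [-0.73  0.38  0.82  1.72 -0.3   1.16 -1.39] F [-0.3  0.1 -1.9] w 0.507 t 31.4
.6,.16,.17,-60 rows [0.099, -1.0, -0.009] -0.896 min rows 3.0
.6,.16,.17,-60 rows [0.052, -0.081, -0.001] -0.086 min rows 1.0
.466,.396,.17,-36.3 rows [0.007, -1.0, 0.0] -0.437 min rows 3.0
.466,.396,.17,-36.3 rows [0.189, -0.787, 0.0] -0.353 min rows 2.0
```

View pics/w5.png

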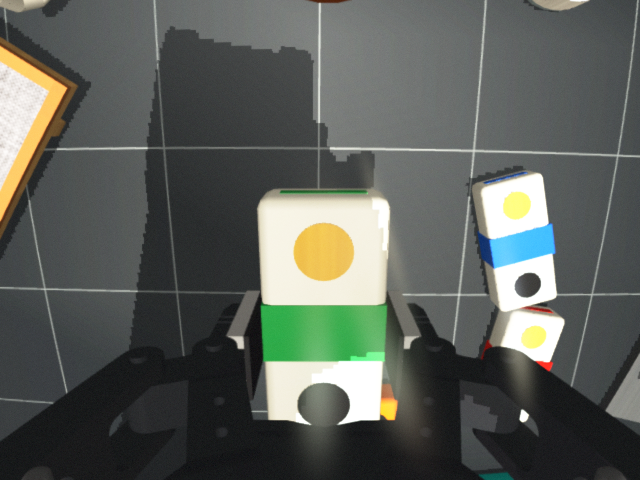

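Green is held level and centred. Carrying it to the left slot.

Request:
{"name": "carry_out", "arguments": {
  "deltas": [
    [0.03,-0.3,-0.05,-0.3,-0.3],
    [0.06,-0.65,-0.05,-0.6,-0.3],
    [0.1,-1,-0.05,-0.9,-0.3],
    [0.1,-1,-0.05,-0.9,-0.3]
  ]
}}

```text
clock: 31.92
position: [0.5951, 0.1518, 0.169]
ee_rot: [0.97, 0.243, -0.001, -0.001]
ft_force: [0.3, -0.5, -1.7]
grip_width: 0.507
grasp_force: 31.2
```

Request:
{"name": "carry_out", "arguments": {
  "deltas": [
    [0.02,-0.3,0,-0.15,-0.3],
    [0.04,-0.65,0,-0.3,-0.3],
    [0.06,-1,0,-0.45,-0.3],
    [0.06,-1,0,-0.45,-0.3]
  ]
}}

```text
clock: 32.42
position: [0.532, 0.2876, 0.1694]
ee_rot: [0.935, 0.354, -0.001, -0.001]
ft_force: [0.3, -0.6, -0.8]
grip_width: 0.504
grasp_force: 31.2
```

```bash
python3 go.py .464,.393,.12,-36.3
```

```text
at [0.532  0.2876 0.1694] head -48.5 tilt [-0.001 -0.002 -1.   ] j [-1.03  0.38  0.57  1.65 -0.22  1.18 -1.25] F [ 0.3 -0.6 -0.8] w 0.504 t 32.4
.464,.393,.12,-36.3 rows [0.126, -0.827, 0.329] -0.408 min rows 3.0
```

Request:
{"name": "carry_out", "arguments": {
  "deltas": [
    [0.04,-0.3,0,-0.15,-0.3],
    [0.08,-0.6,0,-0.3,-0.3],
    [0.126,-0.827,0.1,-0.408,-0.3],
    [0.126,-0.827,0.3,-0.408,-0.3],
    [0.126,-0.827,0.3,-0.408,-0.3],
    [0.126,-0.827,0.3,-0.408,-0.3]
  ]
}}

```text
clock: 33.17
position: [0.4686, 0.3882, 0.1259]
ee_rot: [0.894, 0.447, 0.0, 0.0]
ft_force: [0.2, -0.1, -1.5]
grip_width: 0.507
grasp_force: 31.2
```

```bash
python3 go.py .464,.393,.091,-36.3;  python3 - <<'E'
from h import *
p=camera('side'); save(p,'s6.png'); cv2.imwrite('pics/s6c.png',cv2.resize(p['img'][60:240,100:360,::-1],None,fx=3,fy=3))
E
```

```text
at [0.4686 0.3882 0.1259] head -36.8 tilt [-0.     0.001 -1.   ] j [-1.15  0.42  0.48  1.68 -0.21  1.09 -1.25] F [ 0.2 -0.1 -1.5] w 0.507 t 33.2
.464,.393,.091,-36.3 rows [0.007, -0.044, 0.233] -0.018 min rows 1.0
```

View pics/s6c.png

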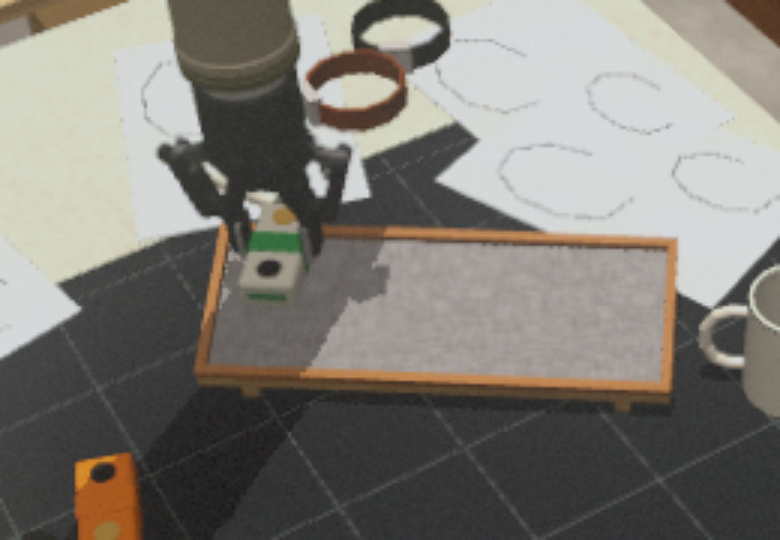

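Aligned over the left slot. Lowering and pressing with a light grip.

Request:
{"name": "carry_out", "arguments": {
  "deltas": [
    [0.007,-0.044,0.1,-0.018,-0.3],
    [0.007,-0.044,0.2,-0.018,-0.3],
    [0.007,-0.044,0.23,-0.018,-0.3],
    [0.007,-0.044,0.25,-0.018,-0.3],
    [0.007,-0.044,0.265,-0.018,-0.3],
    [0.007,-0.044,0.28,-0.018,-0.3],
    [0.007,-0.044,0.28,-0.018,-0.3]
  ],
  "force": 20
}}

```text
clock: 34.1
position: [0.4621, 0.393, 0.0838]
ee_rot: [0.892, 0.452, -0.002, 0.0]
ft_force: [-6.7, -6.6, 7.8]
grip_width: 0.507
grasp_force: 33.1
```

```bash
python3 go.py .464,.393,.079,-36.3
```

```text
at [0.4621 0.393  0.0838] head -36.2 tilt [-0.003 -0.001 -1.   ] j [-1.14  0.47  0.46  1.71 -0.24  1.02 -1.23] F [-6.7 -6.6  7.8] w 0.507 t 34.1
.464,.393,.079,-36.3 rows [0.008, 0.01, 0.032] 0.003 min rows 1.0
```

Request:
{"name": "carry_out", "arguments": {
  "deltas": [
    [0.004,0,0.015,0,-0.3],
    [0.006,0,0.025,0,-0.3],
    [0.006,0,0.025,0,-0.3],
    [0.006,0,0.025,0,0.1],
    [0.006,0,0.025,0,0.3],
    [0.006,0,0.025,0,0.4],
    [0.006,0,0.025,0,0.4],
    [0.006,0,-0.1,0,0.4],
    [0.006,0,-0.4,0,0.4],
    [0.006,0,-0.7,0,0.4],
    [0.006,0,-0.9,0,0.4],
    [0.006,0,-0.9,0,0.4]
  ]
}}

```text
clock: 35.6
position: [0.4648, 0.3954, 0.2227]
ee_rot: [0.892, 0.452, 0.003, -0.001]
ft_force: [0.1, 0.0, -0.9]
grip_width: 0.699
grasp_force: 0.0
```

Request:
{"name": "carry_out", "arguments": {
  "deltas": [
    [-0.1,0.35,0,0.3,0.6],
    [-0.2,0.7,0,0.6,0.6],
    [-0.3,1,0,0.8,0.6],
    [-0.3,1,0,0.8,0.6]
  ]
}}

```text
clock: 36.1
position: [0.5601, 0.2649, 0.2188]
ee_rot: [0.967, 0.253, 0.0, 0.001]
ft_force: [0.4, 1.4, 0.3]
grip_width: 0.8
grasp_force: 0.0
```

```bash
cat > m4.py <<'E'
from h import *
import sys
# pods on the desk: fit by colour band + contacts in desk frame
c0=np.array([.5675,.321,.0487]); a=np.radians(53.65); ti=np.radians(15)
X=np.array([np.cos(a)*np.cos(ti),np.sin(a)*np.cos(ti),np.sin(ti)]); Y=np.array([-np.sin(a),np.cos(a),0]); Z=np.cross(X,Y)
for n in ['scene','side']:
    p=camera(n); save(p,n+sys.argv[1]+'.png')
    P,c=pts(p,np.ones((480,640),bool)); L=(P-c0)@np.c_[X,Y,Z]
    hsv=cv2.cvtColor(c[None],cv2.COLOR_RGB2HSV)[0].astype(int)
    for y0 in [.126,.042,-.042,-.126]:
        m=(abs(L[:,1]-y0)<.04)&(abs(L[:,0])<.06)&(L[:,2]>.019)&(L[:,2]<.04)
        if m.sum()<100: continue
        Q=L[m]; r=cv2.minAreaRect((Q[:,:2]*1000).astype(np.float32))
        s=np.linalg.lstsq(np.c_[Q[:,:2],np.ones(len(Q))],Q[:,2],rcond=None)[0]
        print(n,'slot',y0,m.sum(),'c,size mm',np.round(r[0],1),np.round(r[1],0),'ang',round(r[2],1),'tilt deg',np.degrees(s[:2]).round(1),'h',Q[:,2].mean().round(4))
E
python3 m4.py i; python3 go.py .578,-.1455,.17,-73
```

```text
scene slot 0.126 404 c,size mm [ -6.9 125.7] [91. 51.] ang 2.2 tilt deg [ 0.6 -0.5] h 0.0237
side slot 0.126 576 c,size mm [ -3.8 123.9] [97. 44.] ang 1.2 tilt deg [-0.7 -0. ] h 0.0235
at [0.5578 0.2697 0.2185] head -60.2 tilt [-0.001 -0.    -1.   ] j [-1.01  0.38  0.63  1.55 -0.23  1.28 -1.4 ] F [0.1 1.4 0.4] w 0.796 t 36.2
.578,-.1455,.17,-73 rows [-0.51, 1.0, 0.131] 0.173 min rows 3.0
.578,-.1455,.17,-73 rows [-0.401, 1.0, 0.126] 0.166 min rows 3.0
.578,-.1455,.17,-73 rows [-0.166, 0.547, 0.067] 0.088 min rows 2.0
```

Green lies flat in its slot. Now blue.

Request:
{"name": "carry_out", "arguments": {
  "deltas": [
    [-0.17,0.33,0.05,0.06,0.6],
    [-0.34,0.66,0.1,0.12,0.6],
    [-0.51,1,0.13,0.17,0.6],
    [-0.51,1,0.13,0.17,0.6]
  ]
}}

```text
clock: 36.7
position: [0.5659, 0.0977, 0.1992]
ee_rot: [0.977, 0.211, -0.0, 0.0]
ft_force: [-0.4, 0.2, -0.3]
grip_width: 0.802
grasp_force: 0.0
```

Request:
{"name": "carry_out", "arguments": {
  "deltas": [
    [-0.13,0.33,0.05,0.06,0.6],
    [-0.26,0.66,0.1,0.12,0.6],
    [-0.4,1,0.13,0.17,0.6],
    [-0.4,1,0.13,0.17,0.6]
  ]
}}

```text
clock: 37.2
position: [0.5739, -0.0628, 0.1796]
ee_rot: [0.986, 0.168, -0.0, 0.001]
ft_force: [0.4, -0.4, 0.1]
grip_width: 0.8
grasp_force: 0.0
```

Request:
{"name": "carry_out", "arguments": {
  "deltas": [
    [-0.1,0.3,0.05,0.09,0.6],
    [-0.166,0.55,0.07,0.09,0.6],
    [-0.166,0.55,0.07,0.09,0.6],
    [-0.166,0.55,0.07,0.09,0.6]
  ]
}}

```text
clock: 37.7
position: [0.5793, -0.143, 0.1689]
ee_rot: [0.989, 0.149, -0.0, -0.001]
ft_force: [0.2, 0.3, 0.2]
grip_width: 0.8
grasp_force: 0.0
```

```bash
python3 go.py .5775,-.1455,.029,-73;  python3 - <<'E'
from h import *
p=camera('wrist')
P,c=pts(p,np.ones((480,640),bool)); hsv=cv2.cvtColor(c[None],cv2.COLOR_RGB2HSV)[0].astype(int)
m=(abs(P[:,2]-.024)<.01)&(hsv[:,1]>90)&(np.linalg.norm(P[:,:2]-[.5775,-.1455],axis=1)<.06)
for n,a,b in [('blue',100,125),('gold',18,32)]:
    Q=P[m&(hsv[:,0]>=a)&(hsv[:,0]<=b)]; print(n,len(Q),((Q.min(0)+Q.max(0))/2).round(4),Q.mean(0).round(4))
E
```

```text
at [ 0.5793 -0.143   0.1689] head -72.9 tilt [ 0.    -0.001 -1.   ] j [-0.47  0.42  0.8   1.68 -0.32  1.18 -0.85] F [0.2 0.3 0.2] w 0.8 t 37.7
.5775,-.1455,.029,-73 rows [-0.016, 0.012, 0.933] 0.003 min rows 3.0
blue 2066 [ 0.5929 -0.1409  0.0209] [ 0.5773 -0.1422  0.0253]
gold 701 [ 0.6054 -0.1343  0.0254] [ 0.6055 -0.1342  0.0255]
```

Request:
{"name": "carry_out", "arguments": {
  "deltas": [
    [-0.013,0.006,0.2,0,0.6],
    [-0.013,0.006,0.5,0,0.6],
    [-0.013,0.006,0.75,0,0.6],
    [-0.013,0.006,0.93,0,0.6],
    [-0.013,0.006,0.93,0,0.6],
    [-0.013,0.006,0.93,0,-0.3],
    [-0.013,0.006,0.93,0,-0.3],
    [-0.013,0.006,0.93,0,-0.3],
    [-0.013,0.006,0.93,0,-0.3],
    [-0.013,0.006,0.93,0,-0.3]
  ],
  "force": 30
}}

```text
clock: 39.0
position: [0.5782, -0.1468, 0.0313]
ee_rot: [0.989, 0.147, 0.001, -0.0]
ft_force: [-2.0, 2.4, 7.3]
grip_width: 0.504
grasp_force: 31.8
```

Request:
{"name": "carry_out", "arguments": {
  "deltas": [
    [0,0,-0.2,0,-0.3],
    [0,0,-0.5,0,-0.3],
    [0,0,-0.95,0,-0.3],
    [0,0,-0.95,0,-0.3],
    [0,0,-0.95,0,-0.3]
  ]
}}

```text
clock: 39.62
position: [0.5772, -0.147, 0.1725]
ee_rot: [0.989, 0.147, 0.001, -0.0]
ft_force: [-0.0, 0.7, -2.0]
grip_width: 0.508
grasp_force: 31.3
```

```bash
python3 go.py .6,.1,.175,-60 .532,.3435,.175,-36.3 ; python3 m3.py j 2>/dev/null | grep -E "red|collar"
```

```text
at [ 0.5772 -0.147   0.1725] head -73.1 tilt [ 0.001 -0.    -1.   ] j [-0.47  0.41  0.82  1.68 -0.32  1.19 -0.85] F [-0.   0.7 -2. ] w 0.508 t 39.6
.6,.1,.175,-60 rows [0.408, -1.0, -0.011] -0.285 min rows 3.0
.6,.1,.175,-60 rows [0.293, -0.493, -0.006] -0.151 min rows 2.0
.532,.3435,.175,-36.3 rows [0.257, -1.0, 0.0] -0.484 min rows 3.0
.532,.3435,.175,-36.3 rows [0.316, -0.572, 0.0] -0.306 min rows 2.0
collar [ 0.441 -0.333  0.095] [ 0.472 -0.295  0.115]
red c [ 0.4753 -0.1597] size [46. 98.] ang -9.8 band [ 0.4733 -0.1611  0.0248] gold [ 0.5031 -0.1639  0.0252] 59 black [ 0.4439 -0.1551  0.0258] 41
collar [ 0.435 -0.334  0.097] [ 0.471 -0.293  0.107]
red c [ 0.4757 -0.1592] size [48. 98.] ang -9.3 band [ 0.4757 -0.1615  0.0256] gold [ 0.5052 -0.1647  0.0261] 66 black [ 0.4465 -0.1563  0.0257] 55
```

Request:
{"name": "carry_out", "arguments": {
  "deltas": [
    [0.13,-0.33,0,-0.1,-0.3],
    [0.26,-0.66,0,-0.2,-0.3],
    [0.4,-1,0,-0.29,-0.3],
    [0.4,-1,0,-0.29,-0.3]
  ]
}}

```text
clock: 40.22
position: [0.5904, 0.0198, 0.1702]
ee_rot: [0.974, 0.226, -0.001, -0.001]
ft_force: [-0.2, -0.9, -1.0]
grip_width: 0.502
grasp_force: 31.3
```

Request:
{"name": "carry_out", "arguments": {
  "deltas": [
    [0.15,-0.25,0,-0.1,-0.3],
    [0.29,-0.5,0,-0.15,-0.3],
    [0.29,-0.5,0,-0.15,-0.3]
  ]
}}

```text
clock: 40.6
position: [0.5969, 0.1039, 0.1704]
ee_rot: [0.965, 0.262, -0.001, -0.0]
ft_force: [0.2, -0.6, -1.3]
grip_width: 0.506
grasp_force: 31.3
```

Request:
{"name": "carry_out", "arguments": {
  "deltas": [
    [0.08,-0.33,0,-0.16,-0.3],
    [0.16,-0.66,0,-0.32,-0.3],
    [0.26,-1,0,-0.48,-0.3],
    [0.26,-1,0,-0.48,-0.3]
  ]
}}

```text
clock: 41.1
position: [0.5542, 0.2534, 0.1707]
ee_rot: [0.924, 0.382, -0.001, -0.001]
ft_force: [0.1, -0.9, -1.5]
grip_width: 0.506
grasp_force: 31.3
```

```bash
python3 go.py .532,.3435,.12,-36.3
```

```text
at [0.5542 0.2534 0.1707] head -45.1 tilt [-0.001 -0.002 -1.   ] j [-0.97  0.4   0.6   1.64 -0.24  1.19 -1.11] F [ 0.1 -0.9 -1.5] w 0.506 t 41.1
.532,.3435,.12,-36.3 rows [0.319, -0.53, 0.338] -0.293 min rows 2.0
```

Request:
{"name": "carry_out", "arguments": {
  "deltas": [
    [0.15,-0.25,0,-0.15,-0.3],
    [0.3,-0.5,0,-0.29,-0.3],
    [0.3,-0.5,0.15,-0.29,-0.3],
    [0.3,-0.5,0.33,-0.29,-0.3],
    [0.3,-0.5,0.33,-0.29,-0.3],
    [0.3,-0.5,0.33,-0.29,-0.3],
    [0.3,-0.5,0.33,-0.29,-0.3]
  ]
}}

```text
clock: 41.98
position: [0.5363, 0.3349, 0.1239]
ee_rot: [0.894, 0.448, 0.001, -0.0]
ft_force: [0.5, -0.1, -0.6]
grip_width: 0.502
grasp_force: 31.2
```

```bash
python3 go.py .532,.3435,.091,-36.3
```

```text
at [0.5363 0.3349 0.1239] head -36.8 tilt [ 0.002  0.    -1.   ] j [-1.03  0.48  0.52  1.62 -0.26  1.11 -1.08] F [ 0.5 -0.1 -0.6] w 0.502 t 42.0
.532,.3435,.091,-36.3 rows [0.029, -0.057, 0.219] -0.016 min rows 1.0
```

Request:
{"name": "carry_out", "arguments": {
  "deltas": [
    [0.03,-0.055,0.08,-0.016,-0.3],
    [0.03,-0.055,0.18,-0.016,-0.3],
    [0.03,-0.055,0.22,-0.016,-0.3],
    [0.03,-0.055,0.24,-0.016,-0.3],
    [0.03,-0.055,0.26,-0.016,-0.3],
    [0.03,-0.055,0.275,-0.016,-0.3],
    [0.03,-0.055,0.29,-0.016,-0.3],
    [0.03,-0.055,0.29,-0.016,-0.3],
    [0.03,-0.055,0.29,-0.016,0.1],
    [0.03,-0.055,0.29,-0.016,0.3],
    [0.03,-0.055,0.29,-0.016,0.35],
    [0.03,-0.055,0.29,-0.016,0.35],
    [0.03,-0.055,0.1,-0.016,0.35],
    [0.03,-0.055,-0.2,-0.016,0.35],
    [0.03,-0.055,-0.5,-0.016,0.35],
    [0.03,-0.055,-0.6,-0.016,0.35]
  ],
  "force": 20
}}

```text
clock: 43.98
position: [0.5328, 0.3435, 0.2158]
ee_rot: [0.892, 0.451, 0.002, -0.001]
ft_force: [-0.7, 0.3, -0.8]
grip_width: 0.674
grasp_force: 0.0
```

Request:
{"name": "carry_out", "arguments": {
  "deltas": [
    [-0.2,0.33,0,0.3,0.6],
    [-0.4,0.66,0,0.6,0.6],
    [-0.6,1,0,0.9,0.6],
    [-0.6,1,0,0.9,0.6]
  ]
}}

```text
clock: 44.48
position: [0.6008, 0.1753, 0.2124]
ee_rot: [0.974, 0.226, -0.0, 0.001]
ft_force: [-0.1, 0.7, -0.4]
grip_width: 0.8
grasp_force: 0.0
```

```bash
python3 m4.py k; python3 go.py .4755,-.160,.17,-99.6
```

```text
scene slot 0.126 169 c,size mm [-33.4 127.4] [48. 36.] ang 84.0 tilt deg [ 0.9 -0.1] h 0.0237
scene slot 0.042 208 c,size mm [-3.7 39.9] [47. 96.] ang 89.8 tilt deg [0.4 0.9] h 0.0232
side slot 0.126 587 c,size mm [ -3.9 123.2] [96. 44.] ang 0.8 tilt deg [-0.4  0.6] h 0.0235
side slot 0.042 645 c,size mm [-2.2 38.4] [100.  46.] ang 1.0 tilt deg [-0.1  0.2] h 0.0237
at [0.5991 0.1815 0.212 ] head -63.3 tilt [-0.001 -0.    -1.   ] j [-0.89  0.42  0.69  1.55 -0.27  1.28 -1.27] F [-0.3 -0.3  0. ] w 0.798 t 44.6
.4755,-.160,.17,-99.6 rows [-1.0, 0.946, 0.159] 0.688 min rows 4.0
.4755,-.160,.17,-99.6 rows [-0.457, 0.939, 0.121] 0.522 min rows 3.0
```

Blue is flat as well. Now red.

Request:
{"name": "carry_out", "arguments": {
  "deltas": [
    [-0.25,0.23,0.04,0.17,0.6],
    [-0.5,0.46,0.08,0.34,0.6],
    [-0.75,0.7,0.12,0.51,0.6],
    [-1,0.95,0.16,0.69,0.6],
    [-1,0.95,0.16,0.69,0.6]
  ]
}}

```text
clock: 45.2
position: [0.5279, -0.0153, 0.1883]
ee_rot: [0.999, 0.05, -0.0, -0.0]
ft_force: [-0.2, 1.1, 1.3]
grip_width: 0.802
grasp_force: 0.0
```

Request:
{"name": "carry_out", "arguments": {
  "deltas": [
    [-0.15,0.3,0.04,0.17,0.6],
    [-0.3,0.6,0.08,0.34,0.6],
    [-0.46,0.94,0.12,0.52,0.6],
    [-0.46,0.94,0.12,0.52,0.6],
    [-0.46,0.94,0.12,0.52,0.6]
  ]
}}

```text
clock: 45.82
position: [0.4763, -0.1584, 0.1706]
ee_rot: [0.997, -0.082, 0.0, -0.0]
ft_force: [0.6, 1.1, 0.3]
grip_width: 0.798
grasp_force: 0.0
```

```bash
python3 go.py .4755,-.160,.029,-99.6; python3 m3.py l 2>/dev/null | grep -E "red|collar"
```

```text
at [ 0.4763 -0.1584  0.1706] head -99.4 tilt [ 0. -0. -1.] j [-0.67  0.17  0.99  1.93 -0.16  1.12 -1.35] F [0.6 1.1 0.3] w 0.798 t 45.8
.4755,-.160,.029,-99.6 rows [-0.004, 0.012, 0.944] 0.007 min rows 3.0
collar [ 0.441 -0.334  0.096] [ 0.474 -0.295  0.113]
red c [ 0.4741 -0.1594] size [46. 98.] ang -8.2 band [ 0.4735 -0.1602  0.0249] gold [ 0.503  -0.1639  0.0248] 64 black [ 0.4435 -0.1561  0.0254] 43
collar [ 0.434 -0.334  0.097] [ 0.472 -0.293  0.117]
red c [ 0.4758 -0.1596] size [47. 97.] ang -8.8 band [ 0.4758 -0.1618  0.0257] gold [ 0.5054 -0.1645  0.0263] 74 black [ 0.4469 -0.1556  0.0257] 59
```

Request:
{"name": "carry_out", "arguments": {
  "deltas": [
    [-0.008,0.01,0.2,0,0.6],
    [-0.008,0.01,0.5,0,0.6],
    [-0.008,0.01,0.75,0,0.6],
    [-0.008,0.01,0.94,0,0.6],
    [-0.008,0.01,0.94,0,0.6],
    [-0.008,0.01,0.94,0,-0.3],
    [-0.008,0.01,0.94,0,-0.3],
    [-0.008,0.01,0.94,0,-0.3],
    [-0.008,0.01,0.94,0,-0.3],
    [-0.008,0.01,0.94,0,-0.3]
  ],
  "force": 30
}}

```text
clock: 47.18
position: [0.4752, -0.1613, 0.031]
ee_rot: [0.997, -0.083, 0.001, -0.0]
ft_force: [-1.2, 1.5, 8.7]
grip_width: 0.51
grasp_force: 31.5
```

Request:
{"name": "carry_out", "arguments": {
  "deltas": [
    [0,0,-0.2,0,-0.3],
    [0,0,-0.5,0,-0.3],
    [0,0,-0.95,0,-0.3],
    [0,0,-0.95,0,-0.3],
    [0,0,-0.95,0,-0.3]
  ]
}}

```text
clock: 47.8
position: [0.4742, -0.1611, 0.1724]
ee_rot: [0.997, -0.083, 0.001, -0.001]
ft_force: [-1.2, 0.5, -1.3]
grip_width: 0.506
grasp_force: 31.2
```

```bash
python3 go.py .58,.08,.175,-65 .5995,.2935,.175,-36.3
```

```text
at [ 0.4742 -0.1611  0.1724] head -99.6 tilt [ 0.001 -0.002 -1.   ] j [-0.7   0.17  1.03  1.93 -0.17  1.13 -1.34] F [-1.2  0.5 -1.3] w 0.506 t 47.8
.58,.08,.175,-65 rows [0.252, -1.0, -0.01] -0.677 min rows 3.0
.58,.08,.175,-65 rows [0.41, -0.597, -0.007] -0.475 min rows 2.0
.5995,.2935,.175,-36.3 rows [0.582, -1.0, 0.0] -0.775 min rows 3.0
.5995,.2935,.175,-36.3 rows [0.219, -0.162, 0.0] -0.182 min rows 1.0
```

Request:
{"name": "carry_out", "arguments": {
  "deltas": [
    [0.08,-0.33,0,-0.22,-0.3],
    [0.17,-0.66,0,-0.45,-0.3],
    [0.25,-1,0,-0.68,-0.3],
    [0.25,-1,0,-0.68,-0.3]
  ]
}}

```text
clock: 48.3
position: [0.5361, -0.0155, 0.1701]
ee_rot: [0.995, 0.098, -0.001, 0.0]
ft_force: [-0.5, -0.8, -0.1]
grip_width: 0.505
grasp_force: 31.2
```

Request:
{"name": "carry_out", "arguments": {
  "deltas": [
    [0.2,-0.3,0,-0.24,-0.3],
    [0.41,-0.6,0,-0.48,-0.3],
    [0.41,-0.6,0,-0.48,-0.3]
  ]
}}

```text
clock: 48.68
position: [0.5794, 0.0839, 0.17]
ee_rot: [0.975, 0.221, -0.001, -0.0]
ft_force: [-0.2, -0.7, -1.8]
grip_width: 0.506
grasp_force: 31.2
```

Request:
{"name": "carry_out", "arguments": {
  "deltas": [
    [0.2,-0.33,0,-0.26,-0.3],
    [0.4,-0.66,0,-0.52,-0.3],
    [0.58,-1,0,-0.78,-0.3],
    [0.58,-1,0,-0.78,-0.3],
    [0.58,-1,0,-0.78,-0.3]
  ]
}}

```text
clock: 49.3
position: [0.5943, 0.2504, 0.171]
ee_rot: [0.912, 0.41, -0.001, 0.001]
ft_force: [-0.4, -1.1, -0.5]
grip_width: 0.506
grasp_force: 31.2
```

```bash
python3 go.py .5995,.2935,.12,-36.3
```

```text
at [0.5943 0.2504 0.171 ] head -41.6 tilt [-0.003  0.    -1.   ] j [-0.93  0.48  0.62  1.53 -0.29  1.22 -0.99] F [-0.4 -1.1 -0.5] w 0.506 t 49.3
.5995,.2935,.12,-36.3 rows [0.238, -0.165, 0.34] -0.176 min rows 2.0
```

Request:
{"name": "carry_out", "arguments": {
  "deltas": [
    [0.12,-0.08,0,-0.1,-0.3],
    [0.235,-0.16,0,-0.175,-0.3],
    [0.235,-0.16,0.15,-0.175,-0.3],
    [0.235,-0.16,0.33,-0.175,-0.3],
    [0.235,-0.16,0.33,-0.175,-0.3],
    [0.235,-0.16,0.33,-0.175,-0.3],
    [0.235,-0.16,0.33,-0.175,-0.3]
  ]
}}

```text
clock: 50.18
position: [0.6004, 0.2953, 0.124]
ee_rot: [0.892, 0.453, 0.001, -0.0]
ft_force: [-0.3, 1.0, -0.9]
grip_width: 0.504
grasp_force: 31.2
```

```bash
python3 go.py .5995,.2935,.091,-36.3
```

```text
at [0.6004 0.2953 0.124 ] head -36.2 tilt [ 0.002  0.001 -1.   ] j [-0.93  0.57  0.56  1.51 -0.32  1.15 -0.94] F [-0.3  1.  -0.9] w 0.504 t 50.2
.5995,.2935,.091,-36.3 rows [-0.013, 0.002, 0.22] 0.005 min rows 1.0
```

Request:
{"name": "carry_out", "arguments": {
  "deltas": [
    [-0.013,0.002,0.08,0,-0.3],
    [-0.013,0.002,0.18,0,-0.3],
    [-0.013,0.002,0.22,0,-0.3],
    [-0.013,0.002,0.24,0,-0.3],
    [-0.013,0.002,0.26,0,-0.3],
    [-0.013,0.002,0.275,0,-0.3],
    [-0.013,0.002,0.29,0,-0.3],
    [-0.013,0.002,0.29,0,-0.3],
    [-0.013,0.002,0.29,0,0.1],
    [-0.013,0.002,0.29,0,0.3],
    [-0.013,0.002,0.29,0,0.35],
    [-0.013,0.002,0.29,0,0.35],
    [-0.013,0.002,0.1,0,0.35],
    [-0.013,0.002,-0.2,0,0.35],
    [-0.013,0.002,-0.5,0,0.35],
    [-0.013,0.002,-0.6,0,0.35]
  ],
  "force": 20
}}

```text
clock: 52.18
position: [0.5999, 0.2935, 0.2159]
ee_rot: [0.892, 0.453, 0.002, -0.0]
ft_force: [0.7, -0.2, -0.9]
grip_width: 0.677
grasp_force: 0.0
```

Request:
{"name": "carry_out", "arguments": {
  "deltas": [
    [-0.3,0.33,0,0,0.6],
    [-0.6,0.66,0,0,0.6],
    [-1,1,0,0,0.6],
    [-1,1,0,0,0.6],
    [-1,1,0,0,0.6]
  ]
}}

```text
clock: 52.8
position: [0.6313, 0.0807, 0.2122]
ee_rot: [0.893, 0.451, -0.0, 0.0]
ft_force: [-0.2, 0.2, -0.7]
grip_width: 0.8
grasp_force: 0.0
```

```bash
python3 m4.py m; python3 m3.py n 2>/dev/null|grep -E "collar|handle"; python3 go.py
```

```text
scene slot -0.042 482 c,size mm [ -2.3 -43.2] [49. 87.] ang 89.8 tilt deg [0.1 0.8] h 0.0231
side slot 0.126 591 c,size mm [ -3.4 123.7] [95. 44.] ang 0.2 tilt deg [-0.5 -0.1] h 0.0234
side slot 0.042 637 c,size mm [-2.4 38.5] [98. 46.] ang 0.2 tilt deg [ 0.4 -0.9] h 0.0236
side slot -0.042 639 c,size mm [ -4.5 -43.9] [45. 98.] ang 89.7 tilt deg [0.4 0.2] h 0.0236
handle top [ 0.4561 -0.3145  0.172 ] [ 0.466 -0.302  0.179] [ 0.442 -0.325  0.155]
collar [ 0.443 -0.333  0.098] [ 0.473 -0.294  0.114]
handle top [ 0.4529 -0.3162  0.1724] [ 0.466 -0.302  0.181] [ 0.443 -0.326  0.155]
collar [ 0.435 -0.334  0.098] [ 0.471 -0.306  0.119]
at [0.6312 0.0857 0.2121] head -36.0 tilt [-0.    -0.001 -1.   ] j [-0.7   0.44  0.66  1.51 -0.27  1.29 -0.64] F [ 0.6  0.  -0.4] w 0.806 t 53.0
```

View pics/siden.png

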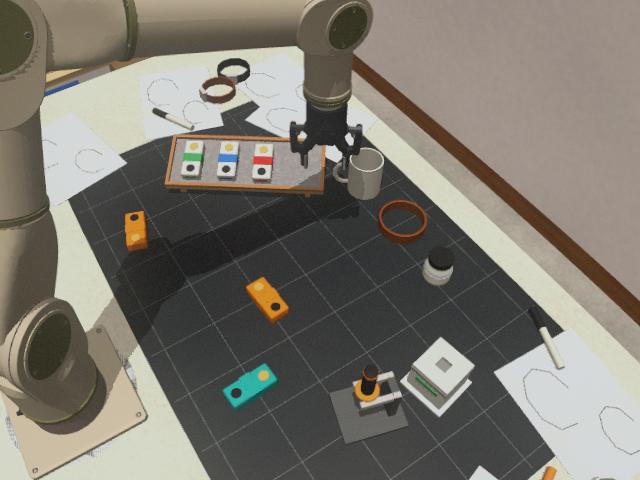

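The three pods lie flat side by side at (192,158), (228,158) and (263,160). The probe hangs upright at (368,385), the bystanders are untouched and the robot is clear, so I'm handing in.

```bash
python3 -c "
from workcell import ticket
print(ticket.hand_in())"
```

```text
the job is handed in; nothing more can be done
None
```

The job is handed in: red, green and blue (there was no yellow) were touched gold then black in that order, the probe hangs on the fork, and all three pods lie flat on the display stand; the hand-in gave no verdict.

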